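Tighten a specimen clamp with its loose crank

ROBOT

A 6-joint arm with a two-finger parallel gripper is mounted at the origin on a cart in front of the work surface, level with it; the furniture and walls round the work are solid. World frame = base frame: x ahead of the robot, y to its left, z up, the work surface at z = 0. Lengths are in m, angles in rad, forces in N, time in s.
With the tool pointing down it reaches from about 0.35 to 0.85 m from the base axis. Payload 8.1 kg.
Tool frame: the origin (TCP) lies on the mounting face of the last link; the fingertips stand 186 mm ahead of it and the grasp point (between the pads) lies 167 mm ahead of it; y points along the fingers, x is the direction in which the jaws open and shut, and the axes are right-handed (so a half turn about y gives the same grasp; the last joint's range is limited). The gripper opens to 93 mm and grips with 3 to 60 N. Pads are 15 mm wide; open, the fingers measure 128 mm over their backs; the gripper's body (75 mm by 188 mm) begins 65 mm behind the grasp point.
Start: joints at [-1.315, 0.13, 1.488, -0, 1.523, -0.085], TCP at [0.201, -0.565, 0.405] pointing down, gripper open.
Joint ranges: [-2.96, 2.96], [-0.89, 2.26], [0.02, 2.5], [-1.34, 4.48], [0, 2.73], [-2.66, 2.66]. Speed limits (rad/s): [2.39, 2.39, 2.79, 3.14, 3.14, 3.14].

INTERFACE

Orientations are given as a rotation vector (axis times angle).
In Python, from plant import robot, imaging gives the robot as it stands.
- The arm moves only by the shell command python3 -m inch 'ROWS' [OPENING] [FORCE]. ROWS is JSON, a list of rows, each an object of numbers: "x", "y", "z": the shift along the tool's x, y, z in mm; "twist": the turn about the tool's y in rad. In form: [{"x": .., "y": .., "z": .., "twist": ..}, ...]. A call has 1 to 12 rows; each row shifts and turns the commanded pose from where the row before left it, along the tool's axes as they then stand; what a row does not reach is not made up. A row lasts 1/10 s, in which the tool goes at most 50 mm and 8.59 degrees, less where a joint would pass 70% of its speed; a pose out of reach is approached as far as the arm can. A call with a gripper value outside its range is refused whole. OPENING is the gripper command: -1 is shut, 1 is fully open, values between are in proportion, set as the call begins (- or left out, the last holds). The fingers move at their own pace and stop on an object; FORCE is the grip in N (left out, the last holds). Time passes only in rows, so rows that do not move let the fingers close. It gives the time, the measured TCP pose, the force and the opening at its end, in the units of the state.
- robot.read_state(): the state, without advancing time (a new reading comes with each control period).
- imaging.read_camera(name): name is "side" or "top" or "wrist"; returns a dict with "color" (480x640x3 uint8, red, green, blue), "depth" (480x640 float32, m along the optical axis (not along the pixel's ray), 0 where there is no reading), "fx", "fy", "cx", "cy" (pixels), "k1" (the pictures are not rectified: a ray, as slopes to the right and down, at radius r is drawn at 1 + k1 r^2 times it, then the intrinsics apply), "rvec" (rotation vector, rad) and "tvec" (3), from world to camera coordinates, as OpenCV has them; the wrist camera has in their place "tool_from_camera" (4x4, takes a point from camera to tool coordinates, whose origin is the TCP and whose axes are the tool frame's). Camera axes: x right, y down, z forward; pixel columns grow to the right and rows downward; lengths in m; the calibration is good to about 2 mm. A picture is of the moment at which its call begins: read the wrist's pose just before it.
- robot.close_job(): hands the job in, once; it reports no verdict.
The state is a dict: "t": time; "q": joint angles; "dq": joint speeds; "joint_torque": joint torques, N m; "tool_pos": TCP position; "orientation": TCP orientation; "force": force on the tool from outside, world axes, zero at the start; "wrist_torque": the same for the moment, N m; "opening": finger opening in m.
Only numpy, scipy, OpenCV 4.12 (cv2) and the standard library are available. Lean on these libraries where they do the work, as an engineer would, in place of code of your own. Each camera call takes 0.05 s, during which the arm holds its last target.

TASK

Pick up the loose crank from the green mat, fit its square socket fully down over the square shaft of the specimen clamp, and turn it clockwise (seen from above) by its black handle until the red specimen mount is held firmly between the jaws - feel the resistance rise and stop there, since too much would crush the mount. Then lift the crank off and stand it upright on the green mat again. Press only gently while finding the fit, and leave the vial, dish and beaker alone.

Things in the scene. Friction and masses are not known exactly. Their poses are not given: they have to be found in the camera images.
- crank: The whole loose steel crank (200 to 320 g, balanced, stands on its hub). Origin: centre of the hub's underside, on its axis; z up, x along the crank arm to the black handle. Hub 32 mm square, 36 mm tall, with a square socket open at the bottom, 16.5 mm wide, 30 mm deep, sides along x and y. Arm 14 mm wide, top at 33 mm; on the -x side a round counterweight 28 mm across, 45 mm from the axis, top at 37 mm.
- crank_stem (a point): Grip point of the square upright stem on top of the crank's hub (16 x 16 mm, flats across x and y, from 36 to 77 mm above the underside), 60 mm above the hub's underside and on the hub's axis; axes as the crank's. The place to carry the crank by.
- crank_handle (a point): Grip point of the crank's black handle: an upright round sleeve 18 mm in diameter and 42 mm tall that spins freely on its pin, 70 mm from the hub's axis along the crank's x. This point is 60 mm above the hub's underside; the sleeve reaches from 34 to 75 mm. Turning takes 5 to 6 N here while the clamp runs free, and some 3 to 4 N more once the mount is held well.
- clamp: The specimen clamp, fixed to the worktop; origin on the worktop under the shaft's axis, y towards the jaws. 90 mm wide, 195 mm long (40 mm behind the axis to 155 mm ahead along y), jaws no higher than the housing. Turning the shaft clockwise from above closes the jaw by 8 mm per radian; 1.2 to 3.1 rad are needed. The shaft drags steadily (0.35 N m) and stays where it is left.
- shaft_seat (a point): Top centre of the clamp's grey drive housing (66 x 66 mm, 45 mm above the worktop), on the axis of the upright square steel shaft: 14 mm wide, 20 mm tall, then a round tapered pilot 6 mm taller. The crank is home when its underside rests here. Axes as the clamp's; the shaft starts at any angle, not reported: see or feel how the square stands.
- jaw: The clamp's moving aluminium jaw with a black sprung rubber pad (25 N per mm); slides along the clamp's y. Origin: middle of the jaw's lower edge behind the pad; the pad's face is 8 mm ahead of it along y.
- mount_center (a point): Centre of the specimen mount, a red resin disc 40 mm in diameter and 22 mm tall with a steel specimen in its top. It lies loose on the clamp's base between the moving jaw and a fixed V-shaped jaw, which it is pushed into as the clamp closes. It should be held with some 20 to 45 N; it breaks at 70 N.
- mat_top (a point): Centre of the top face of the green mat, 130 x 130 mm and 3 mm thick, fixed to the worktop; the crank stands on it at the start and must stand on it again at the end.
- vial: Bystander: small sample vial with a blue cap, 22 x 22 x 34 mm; origin at the centre of its underside.
- dish: Bystander: petri dish, 89 mm in diameter, 16 mm tall; origin at the centre of its underside.
- cup: Bystander: clear beaker, 56 mm in diameter, 70 mm tall; origin at the centre of its underside.
- mount: The same mount; origin at the centre of its underside.
There are look-alikes about, which are no part of the job. Of the things shaped like the part that bears mat_top, the green one is meant.

How it is judged:
By the outcome, as a careful person would: the job done as asked, in the order asked, and still so for the second after the job is handed in, with the robot touching nothing.
It also fails if it takes over 72 s, if anything falls off the work surface, if the arm or the gripper's body presses on something with over 40 N, if the wrist force passes 120 N, or if a joint passes its speed limit or range.

## Working session

There is one attempt and no reset: what is moved stays moved. The work goes in short steps, Python scripts to look and compute and a shell command to move; the robot and the scene stay as the last step left them, time stands still between calls to the robot, and variables do not carry over. Pictures are saved under pics/ and viewed, and the job is handed in when it is done.

```bash
ls; mkdir -p pics; python3 - <<'E'
from plant import robot, imaging
import cv2
s=robot.read_state(); print(s)
for n in ["top","side","wrist"]:
    c=imaging.read_camera(n); cv2.imwrite(f"pics/{n}0.png",c["color"][:,:,::-1])
    print(n,{k:v for k,v in c.items() if k not in("color","depth")})
E
```

```text
pics
{'t': 0.0, 'q': array([-1.31538438e+00,  1.31171881e-01,  1.48927364e+00, -3.19177525e-05,
        1.52299137e+00, -8.54326522e-02]), 'dq': array([ 0.0008089 , -0.00154903, -0.00133529,  0.00066436, -0.00077364,
        0.0007535 ]), 'joint_torque': array([ 9.54259922e-04, -5.59843647e+01, -4.91758597e+01,  7.69308046e-02,
        3.55792302e-02, -1.87491660e-04]), 'tool_pos': array([ 0.20050936, -0.56526494,  0.40368383]), 'orientation': array([-1.35019306,  0.95557253, -0.95320597]), 'force': array([ 0.56834945, -0.13467555,  0.09606791]), 'wrist_torque': array([ 0.0434508 , -0.05631748, -0.01414586]), 'opening': 0.09293944074575644}
top {'fx': 468.7866289240312, 'fy': 468.7866289240312, 'cx': 318.538347147271, 'cy': 246.20639812989677, 'k1': -0.051297252316037066, 'rvec': array([ 2.15385975, -2.05975983,  0.21848133]), 'tvec': array([-0.01831474,  0.54950639,  0.81156335])}
side {'fx': 554.7423477355971, 'fy': 554.7423477355971, 'cx': 314.1640970588151, 'cy': 232.8738125469306, 'k1': 0.038694857764536496, 'rvec': array([ 2.07651164, -0.26857971,  0.16071822]), 'tvec': array([-0.52293351,  0.14869235,  0.90039022])}
wrist {'fx': 356.2990489457172, 'fy': 356.2990489457172, 'cx': 315.3422445539832, 'cy': 243.8136560451548, 'k1': 0.013412874047468054, 'tool_from_camera': array([[ 9.99999902e-01, -4.43175740e-04,  1.66541837e-05,
         1.05947131e-04],
       [-1.44696300e-04, -2.90540541e-01,  9.56862672e-01,
         1.90703798e-02],
       [-4.19219607e-04, -9.56862580e-01, -2.90540577e-01,
         8.03135159e-02],
       [ 0.00000000e+00,  0.00000000e+00,  0.00000000e+00,
         1.00000000e+00]])}
```

View pics/top0.png

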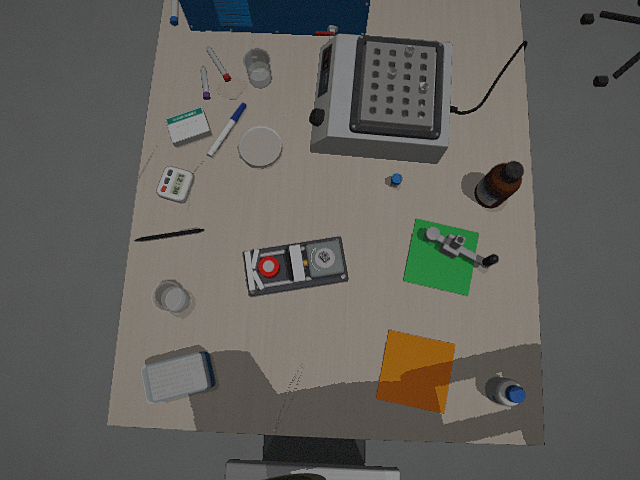

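View pics/side0.png

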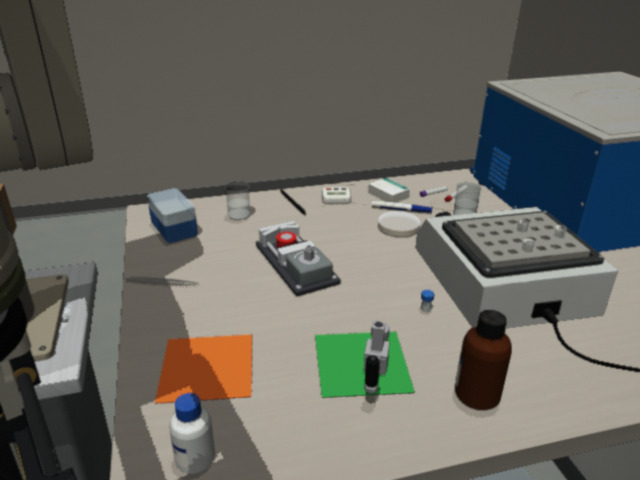

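View pics/wrist0.png

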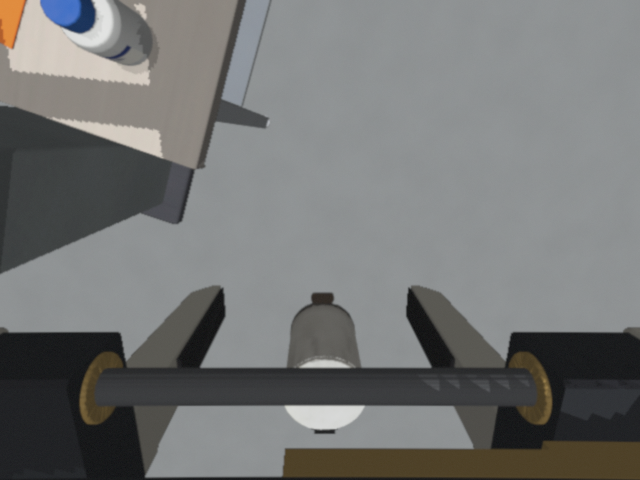

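```bash
cat > h.py <<'E'
from plant import robot, imaging
import numpy as np, cv2
from scipy.spatial.transform import Rotation as R
def cam(n,save=None):
    s=robot.read_state(); c=imaging.read_camera(n)
    if n=="wrist":
        T=np.eye(4);T[:3,:3]=R.from_rotvec(s["orientation"]).as_matrix();T[:3,3]=s["tool_pos"]
        M=T@c["tool_from_camera"]
    else:
        W=np.eye(4);W[:3,:3]=R.from_rotvec(c["rvec"]).as_matrix();W[:3,3]=np.ravel(c["tvec"]);M=np.linalg.inv(W)
    c["M"]=M; c["s"]=s
    c["K"]=np.array([[c["fx"],0,c["cx"]],[0,c["fy"],c["cy"]],[0,0,1.]])
    if save: cv2.imwrite(save,c["color"][:,:,::-1])
    return c
def ray(c,uv):
    p=cv2.undistortPoints(np.array(uv,float).reshape(-1,1,2),c["K"],np.array([c["k1"],0,0,0,0.])).reshape(-1,2)
    return np.c_[p,np.ones(len(p))]
def at_z(c,uv,z):
    d=ray(c,uv)@c["M"][:3,:3].T;o=c["M"][:3,3]
    return o+d*((z-o[2])/d[:,2])[:,None]
def proj(c,P):
    W=np.linalg.inv(c["M"]);P=np.array(P,float).reshape(-1,3)
    q=cv2.projectPoints(P,cv2.Rodrigues(W[:3,:3])[0],W[:3,3],c["K"],np.array([c["k1"],0,0,0,0.]))[0]
    return q.reshape(-1,2)
def cloud(c):
    v,u=np.mgrid[0:480,0:640]
    r=ray(c,np.c_[u.ravel(),v.ravel()])*c["depth"].reshape(-1,1)
    return (r@c["M"][:3,:3].T+c["M"][:3,3]).reshape(480,640,3)
def crop(c,x0,y0,x1,y1,k,f):
    im=cv2.resize(c["color"][y0:y1,x0:x1,::-1],None,fx=k,fy=k,interpolation=cv2.INTER_CUBIC);cv2.imwrite(f,im)
def tool(s=None):
    s=s or robot.read_state(); Rm=R.from_rotvec(s["orientation"]).as_matrix(); return s["tool_pos"],Rm
E
python3 - <<'E'
from h import *
p,Rm=tool(); print(Rm.round(3))
c=cam("top"); crop(c,230,210,510,310,2.8,"pics/c1.png")
hsv=cv2.cvtColor(c["color"],cv2.COLOR_RGB2HSV)
P=cloud(c)
g=((hsv[...,0]>50)&(hsv[...,0]<75)&(hsv[...,1]>150)&(hsv[...,2]>60)).astype(np.uint8)
n,l,st,_=cv2.connectedComponentsWithStats(g);i=1+np.argmax(st[1:,4]);
pts=np.argwhere(l==i)[:,::-1].astype(np.float32)
r=cv2.boxPoints(cv2.minAreaRect(pts));print(r);b=at_z(c,r,.003);print(b.round(4),b.mean(0))
for n,uv,z in [("mount",(268,267),.04),("shaft",(324,257),.071),("stem",(455,242),.08),("handle",(490,260),.078),("cw",(432,234),.04)]:
    print(n,at_z(c,[uv],z).round(4),P[uv[1],uv[0]].round(4))
# high points on crank
m=(P[...,0]>.3)&(np.abs(P[...,1]-b.mean(0)[1])<.12)&(np.abs(P[...,0]-b.mean(0)[0])<.1)
for zz in [(.06,.09),(.03,.045)]:
    k=m&(P[...,2]>zz[0])&(P[...,2]<zz[1]); print(zz,k.sum(),P[k].mean(0).round(4),P[k].min(0).round(3),P[k].max(0).round(3))
print(P[380,320],P[330,320])
E
```

```text
[[ 0.334 -0.     0.942]
 [-0.942  0.001  0.334]
 [-0.001 -1.     0.   ]]
[[401.58823 280.35294]
 [415.35294 218.41176]
 [481.10587 233.02353]
 [467.34116 294.96472]]
[[ 0.5009 -0.158   0.003 ]
 [ 0.6274 -0.1848  0.003 ]
 [ 0.6032 -0.317   0.003 ]
 [ 0.4777 -0.2866  0.003 ]] [ 0.55227438 -0.23658073  0.003     ]
mount [[0.5096 0.0995 0.04  ]] [0.511  0.1005 0.0314]
shaft [[ 0.5275 -0.0047  0.071 ]] [ 0.5273 -0.0047  0.0718]
stem [[ 0.564  -0.2417  0.08  ]] [ 0.5637 -0.2413  0.0815]
handle [[ 0.5339 -0.3058  0.078 ]] [ 0.5339 -0.3058  0.078 ]
cw [[ 0.5873 -0.2093  0.04  ]] [ 0.5876 -0.2096  0.0387]
(0.06, 0.09) 226 [ 0.5521 -0.2782  0.0761] [ 0.528 -0.321  0.061] [ 0.579 -0.239  0.083]
(0.03, 0.045) 634 [ 0.5668 -0.2483  0.0374] [ 0.528 -0.318  0.03 ] [ 0.602 -0.197  0.045]
[ 0.30584547 -0.00739797 -0.00175996] [ 3.98651231e-01 -3.29429217e-03  3.28344972e-04]
```

View pics/c1.png

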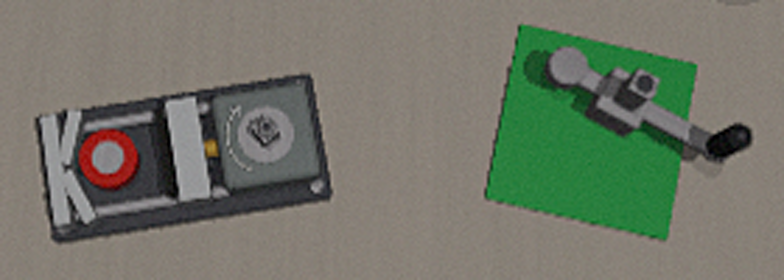

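```bash
python3 - <<'E'
from h import *
c=cam("top"); P=cloud(c)
for n,(x0,y0,x1,y1) in dict(brown=(465,155,530,210),blue=(480,370,530,410),block=(310,35,450,160)).items():
    p=P[y0:y1,x0:x1].reshape(-1,3); p=p[p[:,2]>.03]; print(n,p.min(0).round(3),p.max(0).round(3))
E
python3 -m inch '[{"x":-15.3,"z":37.5},{"x":-15.3,"z":37.5},{"x":-15.3,"z":37.5},{"x":-15.3,"z":37.5},{"x":-15.3,"z":37.5},{"x":-15.3,"z":37.5},{"x":-15.3,"z":37.5},{"x":-15.3,"z":37.5},{"x":-15.3,"z":37.5},{"x":-15.3,"z":37.5},{"x":-15.3,"z":37.5},{"x":-15.3,"z":37.5}]'
python3 -m inch '[{"twist":-0.146},{"twist":-0.146},{"twist":-0.146},{"twist":-0.146},{"twist":-0.146},{"x":0}]'
python3 - <<'E'
from h import *
c=cam("wrist","pics/w1.png"); print(tool(c["s"]))
E
```

```text
brown [ 0.367 -0.362  0.03 ] [ 0.716 -0.002  0.909]
blue [ 0.279 -0.356  0.03 ] [ 0.367 -0.002  0.909]
block [ 0.367 -0.234  0.03 ] [1.011 0.035 0.909]
(array([ 0.20053632, -0.56539029,  0.40421647]), array([[ 3.34239093e-01, -2.11700385e-04,  9.42488294e-01],
       [-9.42487872e-01,  8.97075416e-04,  3.34239145e-01],
       [-9.16241634e-04, -9.99999575e-01,  1.00312628e-04]]))$[0]: bad value
$[0]: bad value
```

View pics/w1.png

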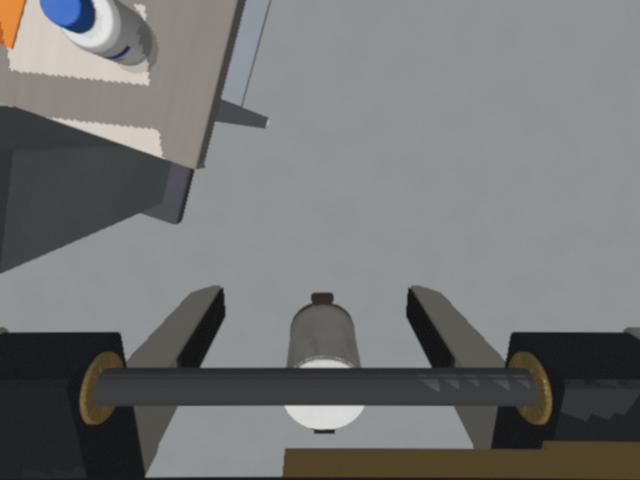

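```bash

python3 -m inch '[{"x":-15.3,"y":0,"z":37.5,"twist":0},{"x":-15.3,"y":0,"z":37.5,"twist":0},{"x":-15.3,"y":0,"z":37.5,"twist":0},{"x":-15.3,"y":0,"z":37.5,"twist":0},{"x":-15.3,"y":0,"z":37.5,"twist":0},{"x":-15.3,"y":0,"z":37.5,"twist":0},{"x":-15.3,"y":0,"z":37.5,"twist":0},{"x":-15.3,"y":0,"z":37.5,"twist":0},{"x":-15.3,"y":0,"z":37.5,"twist":0},{"x":-15.3,"y":0,"z":37.5,"twist":0},{"x":-15.3,"y":0,"z":37.5,"twist":0},{"x":-15.3,"y":0,"z":37.5,"twist":0}]' && 
python3 -m inch '[{"x":0,"y":0,"z":0,"twist":-0.146},{"x":0,"y":0,"z":0,"twist":-0.146},{"x":0,"y":0,"z":0,"twist":-0.146},{"x":0,"y":0,"z":0,"twist":-0.146},{"x":0,"y":0,"z":0,"twist":-0.146},{"x":0,"y":0,"z":0,"twist":0}]'
python3 - <<'E'
from h import *
c=cam("wrist","pics/w2.png"); print(tool(c["s"]))
c=cam("side");P=cloud(c)
for n,(x0,y0,x1,y1) in dict(brown=(465,315,505,400),blue=(173,395,212,470),block=(420,215,600,340)).items():
    p=P[y0:y1,x0:x1].reshape(-1,3); p=p[(p[:,2]>.03)&(p[:,2]<.3)]; print(n,p.min(0).round(3),p.max(0).round(3))
E
```

```text
t: 1.5
tool_pos: [0.5644, -0.2407, 0.4048]
orientation: [-1.351, 0.954, -0.955]
force: [-0.4, -0.8, -0.5]
opening: 0.0934
t: 2.1
tool_pos: [0.5633, -0.242, 0.4046]
orientation: [-1.535, 0.39, -0.39]
force: [0.4, -0.3, 0.8]
opening: 0.0929
(array([ 0.56331452, -0.24202409,  0.4046164 ]), array([[ 8.78770152e-01, -2.02024584e-04,  4.77245198e-01],
       [-4.77245183e-01,  1.18364088e-04,  8.78770175e-01],
       [-2.34021872e-04, -9.99999973e-01,  7.59956779e-06]]))
brown [ 0.654 -0.367  0.03 ] [ 0.742 -0.208  0.137]
blue [ 0.278 -0.365  0.03 ] [ 0.324 -0.324  0.098]
block [ 0.601 -0.353  0.03 ] [1.084 0.032 0.263]
```

View pics/w2.png

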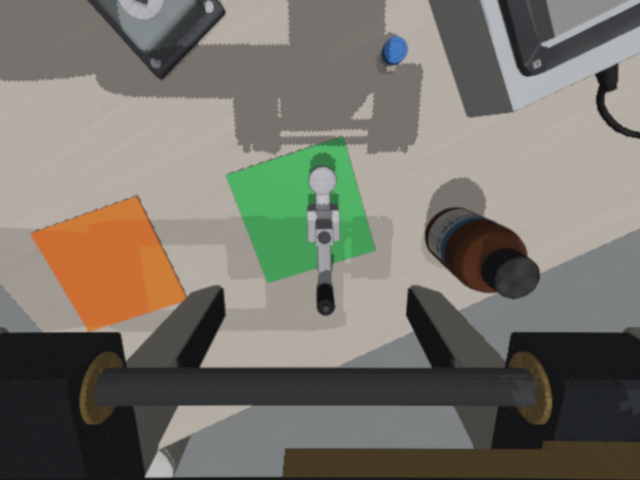

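```bash

python3 - <<'E'
from h import *
c=cam("wrist"); P=cloud(c); p0,Rm=tool(c["s"])
crop(c,220,130,420,330,3,"pics/w2c.png")
Q=(P-p0)@Rm  # tool coords
b=P[200:300,420:540].reshape(-1,3); b=b[b[:,2]>.03]; b=b[b[:,2]<.3]
qb=(b-p0)@Rm
print("bottle world",b.min(0).round(3),b.max(0).round(3)); t=b[:,2]>.115; print("high part tool",qb[t].min(0).round(3),qb[t].max(0).round(3))
m=np.zeros((480,640),bool);m[160:320,290:350]=True
for z in [(.07,.085),(.034,.043)]:
    k=m&(P[...,2]>z[0])&(P[...,2]<z[1]); print(z,k.sum())
    vv,uu=np.nonzero(k)
    if z[0]>.06:
        for s in (vv<260,vv>260):
            if s.any(): print("px",uu[s].min(),uu[s].max(),vv[s].min(),vv[s].max(),P[vv[s],uu[s]].mean(0).round(4),Q[vv[s],uu[s]].mean(0).round(4))
print(at_z(c,[(322,180)],.040))
E
```

```text
bottle world [ 0.609 -0.36   0.03 ] [ 0.713 -0.257  0.238]
high part tool [ 0.048  0.167 -0.039] [0.168 0.29  0.009]
(0.07, 0.085) 663
px 315 333 225 245 [ 0.5676 -0.2493  0.0803] [ 0.0073  0.3243 -0.0042]
px 317 335 295 314 [ 0.5361 -0.3109  0.0783] [ 0.0096  0.3264 -0.0734]
(0.034, 0.043) 2025
[[ 0.58757122 -0.21026315  0.04      ]]
```

View pics/w2c.png

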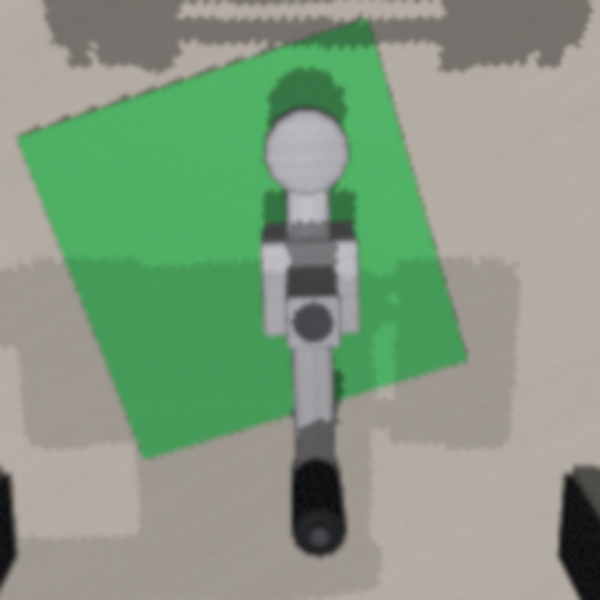

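```bash

python3 - <<'E'
from h import *
c=cam("wrist"); p0,Rm=tool(c["s"])
W=np.vstack([at_z(c,[uv],z) for uv,z in [((324.3,237.3),.080),((326,309.3),.078),((322,180),.040)]])
T=(W-p0)@Rm; print(W.round(4),T.round(4))
d=W[1]-W[2]; print(np.degrees(np.arctan2(d[1],d[0]))); d=W[1]-W[0];print(np.hypot(*d[:2]),np.degrees(np.arctan2(d[1],d[0])))
print(np.degrees(np.arctan2(Rm[1,0],Rm[0,0])))
# bottle cap: profile of high pixels
P=cloud(c); Q=(P-p0)@Rm
for v in (230,250,265,276,285,295):
    print(v,[tuple(Q[v,u].round(3)) for u in (470,490,515,530)])
E
```

```text
[[ 0.5668 -0.2512  0.08  ]
 [ 0.5339 -0.3154  0.078 ]
 [ 0.5876 -0.2103  0.04  ]] [[ 0.0075  0.3247 -0.0063]
 [ 0.0097  0.3267 -0.0784]
 [ 0.006   0.3647  0.0396]]
-117.08074106205862
0.07209424835939332 -117.16834707041369
-28.88932456576274
230 [(np.float64(0.133), np.float64(0.318), np.float64(0.002)), (np.float64(0.144), np.float64(0.306), np.float64(0.005)), (np.float64(0.221), np.float64(0.403), np.float64(-0.02)), (np.float64(0.239), np.float64(0.405), np.float64(-0.021))]
250 [(np.float64(0.129), np.float64(0.304), np.float64(-0.011)), (np.float64(0.141), np.float64(0.295), np.float64(-0.009)), (np.float64(0.153), np.float64(0.282), np.float64(-0.004)), (np.float64(0.243), np.float64(0.405), np.float64(-0.044))]
265 [(np.float64(0.129), np.float64(0.3), np.float64(-0.023)), (np.float64(0.134), np.float64(0.279), np.float64(-0.016)), (np.float64(0.148), np.float64(0.269), np.float64(-0.012)), (np.float64(0.159), np.float64(0.27), np.float64(-0.012))]
276 [(np.float64(0.131), np.float64(0.302), np.float64(-0.034)), (np.float64(0.134), np.float64(0.275), np.float64(-0.023)), (np.float64(0.149), np.float64(0.268), np.float64(-0.02)), (np.float64(0.163), np.float64(0.272), np.float64(-0.022))]
285 [(np.float64(0.134), np.float64(0.305), np.float64(-0.044)), (np.float64(0.14), np.float64(0.285), np.float64(-0.035)), (np.float64(0.151), np.float64(0.27), np.float64(-0.029)), (np.float64(0.162), np.float64(0.27), np.float64(-0.028))]
295 [(np.float64(0.182), np.float64(0.404), np.float64(-0.1)), (np.float64(0.699), np.float64(1.33), np.float64(-0.532)), (np.float64(0.152), np.float64(0.269), np.float64(-0.036)), (np.float64(0.856), np.float64(1.327), np.float64(-0.531))]
```

```bash

python3 -m inch '[{"x":7.5,"y":20,"z":-6.3,"twist":-0.031},{"x":0,"y":25,"z":0,"twist":0},{"x":0,"y":30,"z":0,"twist":0},{"x":0,"y":30,"z":0,"twist":0},{"x":0,"y":25,"z":0,"twist":0},{"x":0,"y":20,"z":0,"twist":0},{"x":0,"y":14,"z":0,"twist":0},{"x":0,"y":7,"z":0,"twist":0},{"x":0,"y":3.5,"z":0,"twist":0},{"x":0,"y":0,"z":0,"twist":0},{"x":0,"y":0,"z":0,"twist":0}]'
python3 - <<'E'
from h import *
c=cam("wrist","pics/w3.png"); print(tool(c["s"]),c["s"]["force"])
E
```

```text
t: 3.4
tool_pos: [0.5674, -0.2514, 0.2314]
orientation: [-1.54, 0.367, -0.369]
force: [0.7, -0.1, 0.2]
opening: 0.093
(array([ 0.56735039, -0.251414  ,  0.23143284]), array([[ 8.91909072e-01,  1.55378197e-03,  4.52212112e-01],
       [-4.52211306e-01, -8.55831921e-04,  8.91910423e-01],
       [ 1.77285189e-03, -9.99998427e-01, -6.06864811e-05]])) [ 0.70418968 -0.08595485  0.15639693]
```

View pics/w3.png

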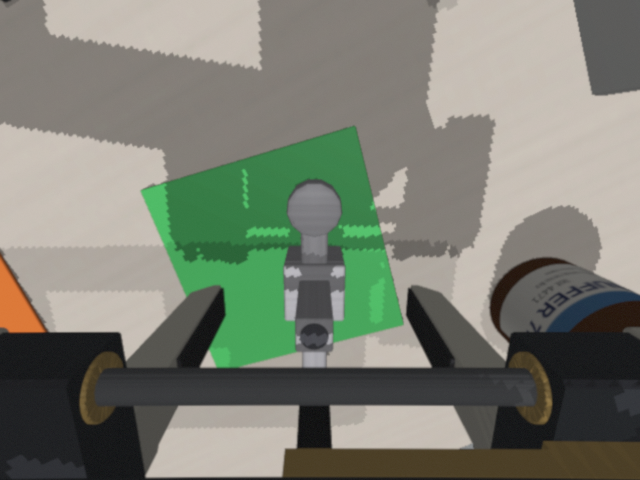

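```bash

python3 - <<'E'
from h import *
c=cam("wrist"); p0,Rm=tool(c["s"])
W=np.vstack([at_z(c,[uv],z) for uv,z in [((314.5,337),.080),((314.5,208),.040)]])
print(W.round(4),((W-p0)@Rm).round(4)); d=W[0]-W[1]; print(np.degrees(np.arctan2(d[1],d[0])))
crop(c,260,170,380,370,3,"pics/w3c.png")
E
```

```text
[[ 0.5664 -0.2519  0.08  ]
 [ 0.5879 -0.2098  0.04  ]] [[-0.0009  0.1515 -0.0008]
 [-0.0009  0.1915  0.0465]]
-116.93975833216183
```

```bash

python3 -m inch '[{"x":0,"y":0,"z":0,"twist":0},{"x":0,"y":0,"z":0,"twist":0},{"x":0,"y":0,"z":0,"twist":0},{"x":0,"y":0,"z":0,"twist":0},{"x":0,"y":0,"z":0,"twist":0},{"x":0,"y":0,"z":0,"twist":0},{"x":0,"y":0,"z":0,"twist":0}]' -1 30
```

```text
t: 4.2
tool_pos: [0.5669, -0.2512, 0.2302]
orientation: [-1.539, 0.368, -0.368]
force: [0.7, -0.2, -1.0]
opening: 0.0416
```

View pics/w3c.png

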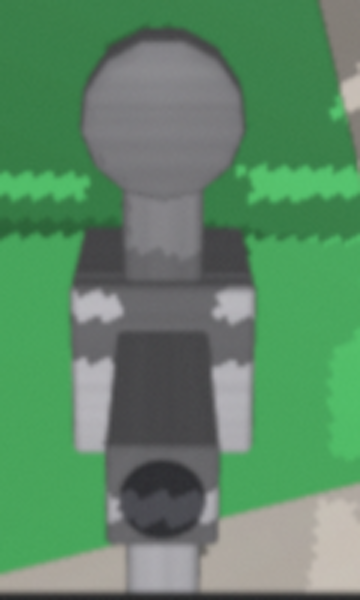

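```bash

python3 -m inch '[{"x":0,"y":0,"z":0,"twist":0},{"x":0,"y":0,"z":0,"twist":0},{"x":0,"y":0,"z":0,"twist":0},{"x":0,"y":0,"z":0,"twist":0},{"x":0,"y":0,"z":0,"twist":0},{"x":0,"y":0,"z":0,"twist":0}]' -1 30
```

```text
t: 4.8
tool_pos: [0.5669, -0.2512, 0.2302]
orientation: [-1.539, 0.368, -0.368]
force: [-0.1, -0.9, 0.1]
opening: 0.016
```

```bash

python3 -m inch '[{"x":0,"y":-10,"z":0,"twist":0},{"x":0,"y":-25,"z":0,"twist":0},{"x":0,"y":-30,"z":0,"twist":0},{"x":0,"y":-25,"z":0,"twist":0},{"x":-15,"y":-10,"z":10,"twist":0},{"x":-28,"y":0,"z":20,"twist":0},{"x":-33,"y":0,"z":23,"twist":0},{"x":-33,"y":0,"z":23,"twist":0},{"x":-25,"y":0,"z":18,"twist":0},{"x":-13,"y":0,"z":8,"twist":0},{"x":0,"y":0,"z":0,"twist":0},{"x":0,"y":0,"z":0,"twist":0}]'
python3 - <<'E'
from h import *
c=cam("wrist","pics/w4.png"); print(tool(c["s"]),c["s"]["force"])
E
```

```text
t: 6.0
tool_pos: [0.4822, -0.0942, 0.3308]
orientation: [-1.54, 0.366, -0.369]
force: [1.0, -0.1, -1.9]
opening: 0.016
(array([ 0.48220785, -0.09419043,  0.33082628]), array([[ 8.92199619e-01,  1.16670031e-03,  4.51639766e-01],
       [-4.51639003e-01, -8.65684292e-04,  8.92200348e-01],
       [ 1.43190787e-03, -9.99998945e-01, -2.45435833e-04]])) [ 1.0466914  -0.06004637 -1.93742892]
```

View pics/w4.png

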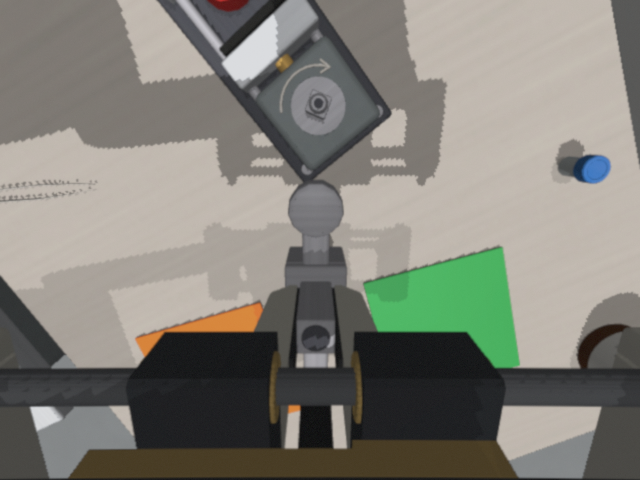

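```bash

python3 - <<'E'
from h import *
c=cam("wrist"); crop(c,288,75,348,130,12,"pics/w4c.png")
E
```

```text
(no output)
```

View pics/w4c.png

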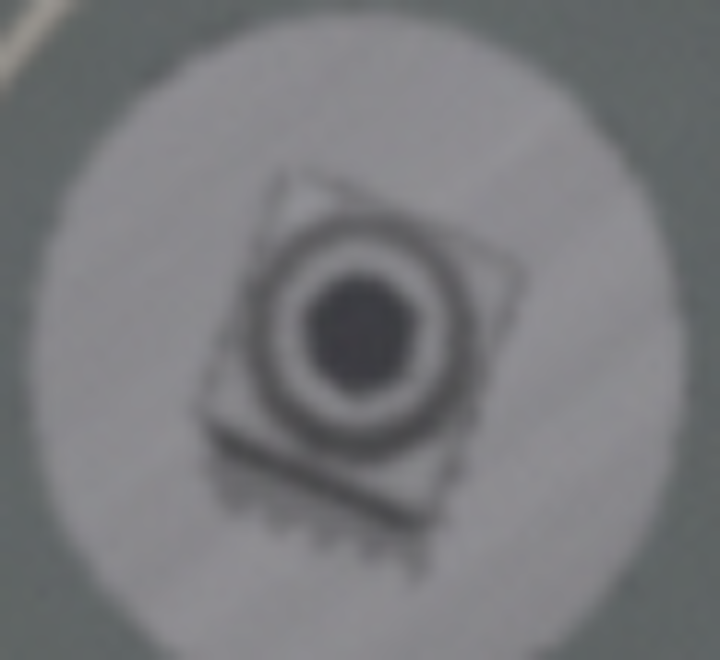

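```bash

python3 - <<'E'
from h import *
c=cam("wrist"); p0,Rm=tool(c["s"])
f=lambda q:(np.array(q)+.5)/12-.5+np.array([288,75])
W=at_z(c,f([(283,172),(523,268),(432,520),(203,420)]),.065); T=(W-p0)@Rm
print(W.round(4)); print(T.round(4))
for i in range(4):
    d=T[(i+1)%4]-T[i]; print(np.degrees(np.arctan2(d[2],d[0])).round(1),np.hypot(d[0],d[2]).round(4))
w=at_z(c,f([(358,332)]),.071); print("pilot",w,(w-p0)@Rm, "sq centre",W.mean(0),T.mean(0))
w=at_z(c,f([(360,338)]),.0455); print("disc c",w)
# crank in hand, cw top and stem top: underside z= tcp-.167-.06
zb=p0[2]-.227
for uv,z in [((316,208),zb+.037),((316,338),zb+.077)]:
    w=at_z(c,[uv],z);print(w,((w-p0)@Rm).round(4))
E
```

```text
[[ 0.529   0.0036  0.065 ]
 [ 0.5383 -0.0064  0.065 ]
 [ 0.5283 -0.0156  0.065 ]
 [ 0.5195 -0.0054  0.065 ]]
[[-0.0032  0.2655  0.1088]
 [ 0.0097  0.2656  0.1041]
 [ 0.0049  0.2656  0.0914]
 [-0.0075  0.2655  0.0965]]
-20.2 0.0136
-110.7 0.0135
157.7 0.0134
70.5 0.0131
pilot [[ 0.52873527 -0.00570119  0.071     ]] [[0.00080626 0.25954787 0.10039873]] sq centre [ 0.52878275 -0.00596526  0.065     ] [0.00096304 0.26554804 0.10018602]
disc c [[ 0.52979243 -0.00423774  0.0455    ]]
[[ 0.5035226  -0.05303425  0.14056806]] [[-0.0002  0.19    0.0468]]
[[ 0.48209806 -0.0949958   0.18056806]] [[-0.0003  0.15   -0.0004]]
```

```bash

python3 -m inch '[{"x":1.2,"y":0,"z":15,"twist":0},{"x":0,"y":0,"z":25,"twist":0},{"x":0,"y":0,"z":30,"twist":0},{"x":0,"y":0,"z":20,"twist":0},{"x":0,"y":0,"z":10.3,"twist":0.04},{"x":0,"y":0,"z":0,"twist":0.12},{"x":0,"y":5,"z":0,"twist":0.12},{"x":0,"y":10,"z":0,"twist":0.08},{"x":0,"y":10,"z":0,"twist":0},{"x":0,"y":5,"z":0,"twist":0},{"x":0,"y":0,"z":0,"twist":0},{"x":0,"y":0,"z":0,"twist":0}]'
python3 - <<'E'
from h import *
c=cam("wrist","pics/w5.png"); p,Rm=tool(c["s"]); print(p,Rm.round(4),np.degrees(np.arctan2(Rm[1,0],Rm[0,0])),c["s"]["force"])
c=cam("side","pics/s5.png"); crop(c,220,180,400,315,4.4,"pics/s5c.png")
E
```

```text
t: 7.35
tool_pos: [0.5284, -0.0048, 0.3002]
orientation: [-1.472, 0.647, -0.647]
force: [0.3, -0.6, -2.6]
opening: 0.0154
[ 0.52837344 -0.00484143  0.30022532] [[ 6.763e-01 -2.000e-04  7.366e-01]
 [-7.366e-01  1.000e-04  6.763e-01]
 [-2.000e-04 -1.000e+00 -1.000e-04]] -47.44139368293916 [ 0.32950976 -0.5902442  -2.57668775]
```

View pics/w5.png

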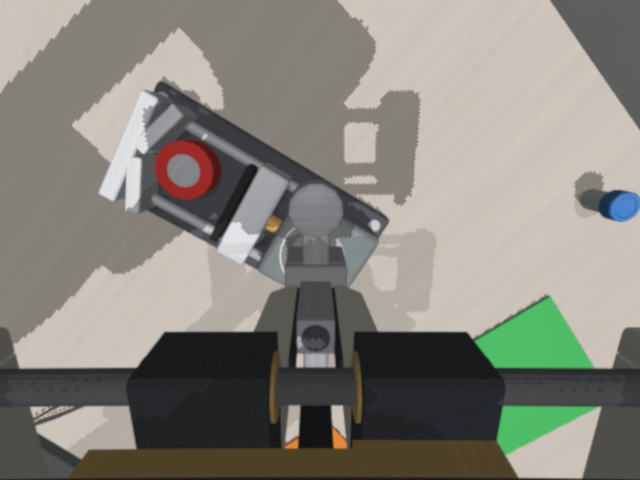

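View pics/s5c.png

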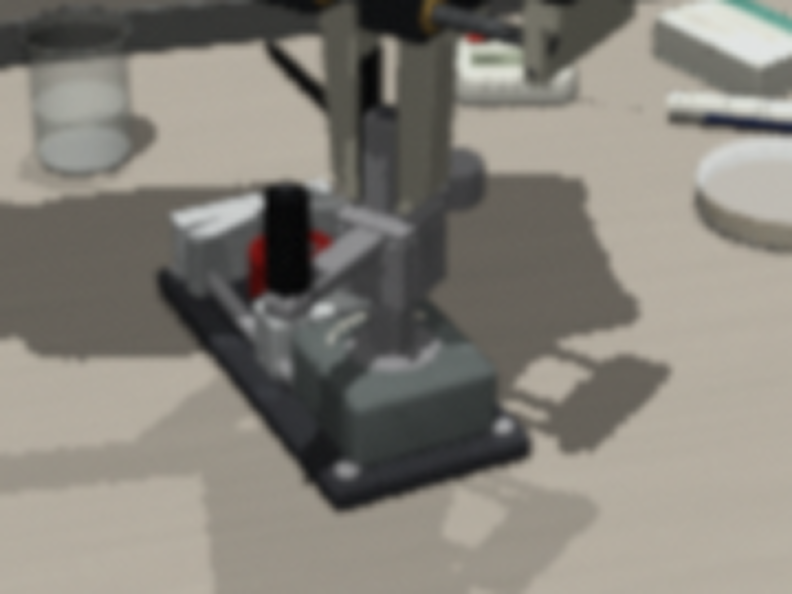

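```bash

for i in 1 2; do python3 -m inch '[{"x":0,"y":2,"z":0,"twist":0},{"x":0,"y":2,"z":0,"twist":0},{"x":0,"y":0,"z":0,"twist":0}]'; done;  python3 -m inch '[{"x":0,"y":1.5,"z":0,"twist":0},{"x":0,"y":1.5,"z":0,"twist":0},{"x":0,"y":0,"z":0,"twist":0}]'
```

```text
t: 7.75
tool_pos: [0.5281, -0.0048, 0.296]
orientation: [-1.472, 0.648, -0.647]
force: [-0.1, 0.3, -3.1]
opening: 0.0159
t: 8.05
tool_pos: [0.5282, -0.0048, 0.2919]
orientation: [-1.472, 0.648, -0.647]
force: [0.3, -0.2, -2.1]
opening: 0.0155
t: 8.35
tool_pos: [0.5282, -0.0049, 0.289]
orientation: [-1.472, 0.648, -0.648]
force: [0.8, 0.4, -2.8]
opening: 0.0159
```

```bash

for i in 1 2; do python3 -m inch '[{"x":0,"y":1.5,"z":0,"twist":0},{"x":0,"y":1.5,"z":0,"twist":0},{"x":0,"y":1.5,"z":0,"twist":0},{"x":0,"y":0,"z":0,"twist":0}]'; done;  python3 -m inch '[{"x":0,"y":1.5,"z":0,"twist":0},{"x":0,"y":1.5,"z":0,"twist":0},{"x":0,"y":1.5,"z":0,"twist":0},{"x":0,"y":0,"z":0,"twist":0}]'
```

```text
t: 8.75
tool_pos: [0.5282, -0.0048, 0.2845]
orientation: [-1.472, 0.648, -0.648]
force: [0.4, -0.5, -3.2]
opening: 0.0157
t: 9.15
tool_pos: [0.5283, -0.0049, 0.28]
orientation: [-1.472, 0.648, -0.648]
force: [0.8, -1.3, -2.6]
opening: 0.0158
t: 9.55
tool_pos: [0.5282, -0.0049, 0.2755]
orientation: [-1.472, 0.648, -0.648]
force: [1.0, -1.5, -3.9]
opening: 0.0161
```

Smooth; underside now ~48 mm. Seat it gently.

```bash

python3 -m inch '[{"x":0,"y":1,"z":0,"twist":0},{"x":0,"y":1,"z":0,"twist":0},{"x":0,"y":0,"z":0,"twist":0},{"x":0,"y":0,"z":0,"twist":0}]'; python3 -m inch '[{"x":0,"y":1,"z":0,"twist":0},{"x":0,"y":0,"z":0,"twist":0},{"x":0,"y":0,"z":0,"twist":0}]'
python3 -m inch '[{"x":0,"y":0.6,"z":0,"twist":0},{"x":0,"y":0,"z":0,"twist":0},{"x":0,"y":0,"z":0,"twist":0}]'
```

```text
t: 9.95
tool_pos: [0.5283, -0.0048, 0.2737]
orientation: [-1.472, 0.648, -0.648]
force: [0.9, 0.1, -3.5]
opening: 0.016
t: 10.25
tool_pos: [0.5283, -0.0048, 0.2727]
orientation: [-1.472, 0.648, -0.648]
force: [1.4, -1.1, -3.2]
opening: 0.0156
t: 10.55
tool_pos: [0.5283, -0.0048, 0.2722]
orientation: [-1.472, 0.648, -0.648]
force: [1.7, -1.3, -2.3]
opening: 0.0159
```

```bash

python3 -m inch '[{"x":0,"y":0.6,"z":0,"twist":0},{"x":0,"y":0,"z":0,"twist":0},{"x":0,"y":0,"z":0,"twist":0}]'
```

```text
t: 10.85
tool_pos: [0.5283, -0.0048, 0.2722]
orientation: [-1.472, 0.647, -0.648]
force: [-3.5, -0.1, 6.7]
opening: 0.0159
```

```bash

python3 -m inch '[{"x":0,"y":0,"z":0,"twist":0},{"x":0,"y":0,"z":0,"twist":0},{"x":0,"y":0,"z":0,"twist":0},{"x":0,"y":0,"z":0,"twist":0},{"x":0,"y":0,"z":0,"twist":0},{"x":0,"y":0,"z":0,"twist":0}]' 0.3
python3 - <<'E'
from h import *
c=cam("wrist","pics/w6.png");print(c["s"]["opening"])
p0,Rm=tool(c["s"])
for v in range(300,350,6): print(v)if 0 else None
c=cam("side"); crop(c,220,180,400,315,4.4,"pics/s6c.png")
E
```

```text
t: 11.45
tool_pos: [0.5282, -0.0048, 0.2715]
orientation: [-1.472, 0.648, -0.648]
force: [0.4, -0.2, -0.2]
opening: 0.058
0.05799994047355634
```

View pics/w6.png

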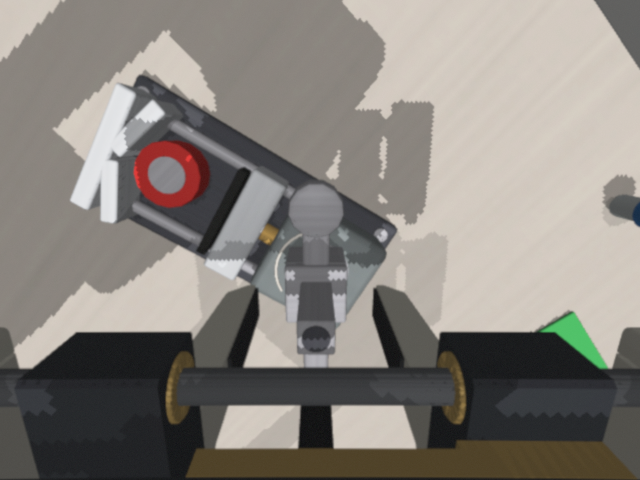

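View pics/s6c.png

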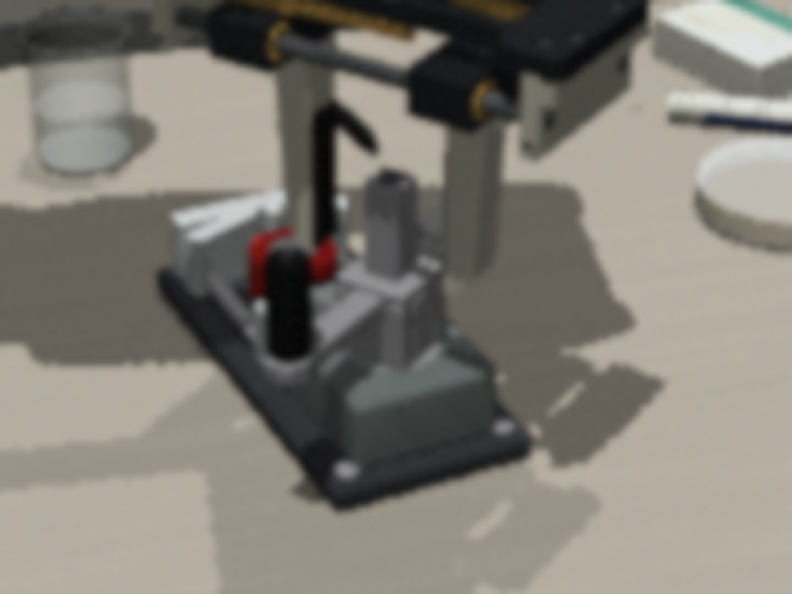

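```bash

python3 -m inch '[{"x":0,"y":-0.7,"z":-10,"twist":0},{"x":0,"y":0,"z":-20,"twist":0},{"x":0,"y":0,"z":-20,"twist":0},{"x":0,"y":0,"z":-14,"twist":0},{"x":0,"y":0,"z":-6,"twist":0},{"x":0,"y":0,"z":0,"twist":0}]'
python3 - <<'E'
from h import *
c=cam("wrist","pics/w7.png");print(c["s"]["opening"],tool(c["s"])[0],c["s"]["force"])
E
```

```text
t: 12.15
tool_pos: [0.4763, -0.0526, 0.2724]
orientation: [-1.472, 0.648, -0.649]
force: [-0.9, 0.8, 0.0]
opening: 0.0606
0.06063398266916801 [ 0.47626058 -0.05264653  0.27238244] [-0.8970344   0.82694381  0.00307367]
```

View pics/w7.png

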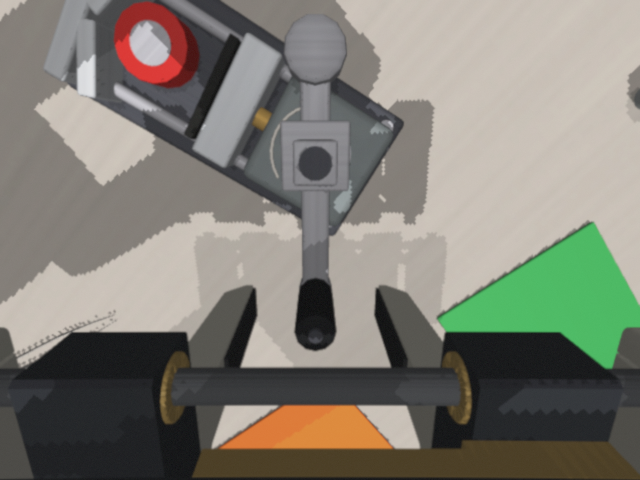

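```bash

python3 -m inch '[{"x":0,"y":0,"z":0,"twist":0},{"x":0,"y":0,"z":0,"twist":0},{"x":0,"y":0,"z":0,"twist":0},{"x":0,"y":0,"z":0,"twist":0},{"x":0,"y":0,"z":0,"twist":0},{"x":0,"y":0,"z":0,"twist":0},{"x":0,"y":0,"z":0,"twist":0},{"x":0,"y":0,"z":0,"twist":0}]' -1 40
python3 - <<'E'
from h import *
c=cam("wrist"); P=cloud(c)
hsv=cv2.cvtColor(c["color"],cv2.COLOR_RGB2HSV)
red=((hsv[...,0]<8)|(hsv[...,0]>172))&(hsv[...,1]>140); red[:, 260:]=False
p=P[red]; p=p[p[:,2]>.02]; print(p.min(0).round(4),p.max(0).round(4))
zt=np.percentile(p[:,2],90);print("mount top z",zt)
top=p[p[:,2]>zt-.004]; (cx,cy),r=cv2.minEnclosingCircle((top[:,:2]*1000).astype(np.float32)); print(cx,cy,r)
S=np.array([.5287,-.0055])
for uv in [(215,85),(225,95),(245,95),(260,100),(280,52),(210,150)]: print(uv,P[uv[1],uv[0]].round(4),(P[uv[1],uv[0]][:2]-S).round(4), hsv[uv[1],uv[0]])
E
```

```text
t: 13.0
tool_pos: [0.4767, -0.0521, 0.2722]
orientation: [-1.472, 0.648, -0.648]
force: [-0.0, 0.7, -1.2]
opening: 0.0175
[0.4906 0.0024 0.02  ] [0.5357 0.1197 0.2532]
mount top z 0.03577943287292287
519.5275268554688 60.57698059082031 60.3920783996582
(215, 85) [0.5179 0.0612 0.0387] [-0.0108  0.0667] [ 0  0 32]
(225, 95) [0.5178 0.0535 0.0408] [-0.0109  0.059 ] [108   7 172]
(245, 95) [0.5253 0.0451 0.0421] [-0.0034  0.0506] [105   6 172]
(260, 100) [0.5289 0.0375 0.0418] [0.0002 0.043 ] [110   7 116]
(280, 52) [0.5567 0.0504 0.0139] [0.028  0.0559] [114  18  71]
(210, 150) [0.489  0.0416 0.0411] [-0.0397  0.0471] [102   8 168]
```

```bash
cat > ft.py <<'E'
from h import *
s=robot.read_state(); p,Rm=tool(s); C=np.array([.5287,-.0055])
r=p[:2]-C; u=r/np.hypot(*r); t=np.array([u[1],-u[0]]) # clockwise tangent
f=s["force"]; th=np.mod(-(np.arctan2(u[1],u[0])-np.radians(-137.4)),2*np.pi)
print("t %.2f r %.4f theta %.3f z %.4f tang %.2f rad %.2f fz %.2f open %.4f"%(s["t"],np.hypot(*r),th,p[2],f[:2]@t,f[:2]@u,f[2],s["opening"]))
E
python3 ft.py
python3 - <<'E'
import numpy as np
a=np.arange(0,3.31,.1)
for i in range(33): print("%.1f x %.1f z %.1f"%(a[i+1],-70*(np.sin(a[i+1])-np.sin(a[i])),-70*(np.cos(a[i+1])-np.cos(a[i]))),end=" | ")
E
```

```text
t 13.05 r 0.0698 theta 0.014 z 0.2722 tang -0.20 rad -1.04 fz -0.77 open 0.0171
0.1 x -7.0 z 0.3 | 0.2 x -6.9 z 1.0 | 0.3 x -6.8 z 1.7 | 0.4 x -6.6 z 2.4 | 0.5 x -6.3 z 3.0 | 0.6 x -6.0 z 3.7 | 0.7 x -5.6 z 4.2 | 0.8 x -5.1 z 4.8 | 0.9 x -4.6 z 5.3 | 1.0 x -4.1 z 5.7 | 1.1 x -3.5 z 6.1 | 1.2 x -2.9 z 6.4 | 1.3 x -2.2 z 6.6 | 1.4 x -1.5 z 6.8 | 1.5 x -0.8 z 6.9 | 1.6 x -0.1 z 7.0 | 1.7 x 0.6 z 7.0 | 1.8 x 1.2 z 6.9 | 1.9 x 1.9 z 6.7 | 2.0 x 2.6 z 6.5 | 2.1 x 3.2 z 6.2 | 2.2 x 3.8 z 5.9 | 2.3 x 4.4 z 5.4 | 2.4 x 4.9 z 5.0 | 2.5 x 5.4 z 4.5 | 2.6 x 5.8 z 3.9 | 2.7 x 6.2 z 3.3 | 2.8 x 6.5 z 2.7 | 2.9 x 6.7 z 2.0 | 3.0 x 6.9 z 1.3 | 3.1 x 7.0 z 0.6 | 3.2 x 7.0 z -0.1 | 3.3 x 7.0 z -0.8 |
```

```bash

python3 -m inch '[{"x":-7.0,"y":0,"z":0.3,"twist":0},{"x":-6.9,"y":0,"z":1.0,"twist":0},{"x":-6.8,"y":0,"z":1.7,"twist":0}]' >/dev/null; python3 ft.py
python3 -m inch '[{"x":-6.6,"y":0,"z":2.4,"twist":0},{"x":-6.3,"y":0,"z":3.0,"twist":0}]' >/dev/null; python3 ft.py
python3 -c "
from h import *
cam('wrist','pics/w8.png')"
```

```text
t 13.35 r 0.0703 theta 0.317 z 0.2724 tang -6.79 rad -3.16 fz -3.09 open 0.0171
t 13.55 r 0.0704 theta 0.513 z 0.2725 tang -7.09 rad -4.72 fz -4.57 open 0.0171
```

View pics/w8.png

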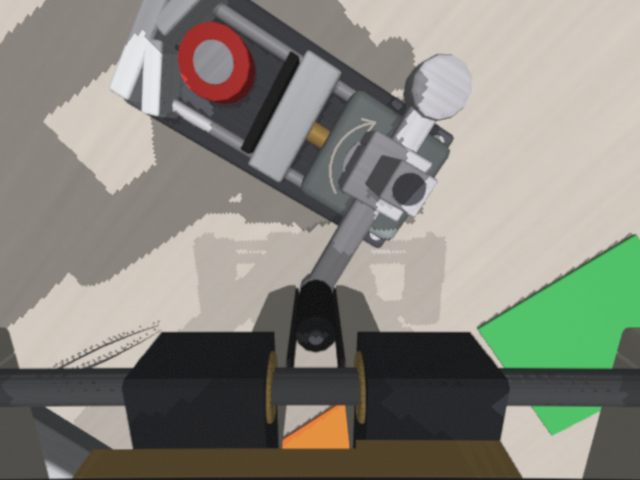

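```bash

python3 -m inch '[{"x":-5.7,"y":0.2,"z":4.0,"twist":0},{"x":-5.6,"y":0.1,"z":4.2,"twist":0},{"x":-5.1,"y":0,"z":4.8,"twist":0}]' >/dev/null; python3 ft.py
python3 -m inch '[{"x":-4.6,"y":0,"z":5.3,"twist":0},{"x":-4.1,"y":0,"z":5.7,"twist":0},{"x":-3.5,"y":0,"z":6.1,"twist":0}]' >/dev/null; python3 ft.py
```

```text
t 13.90 r 0.0703 theta 0.810 z 0.2723 tang -6.47 rad -4.46 fz -2.50 open 0.0178
t 14.20 r 0.0703 theta 1.108 z 0.2722 tang -6.12 rad -6.12 fz -2.15 open 0.0171
```

```bash

python3 -m inch '[{"x":-2.4,"y":0,"z":6.7,"twist":0},{"x":-2.0,"y":0,"z":6.6,"twist":0}]' >/dev/null; python3 ft.py
python3 -m inch '[{"x":-1.5,"y":0,"z":6.8,"twist":0},{"x":-0.8,"y":0,"z":6.9,"twist":0}]' >/dev/null; python3 ft.py
python3 -c "
from h import *
cam('wrist','pics/w9.png')"
```

```text
t 14.40 r 0.0700 theta 1.307 z 0.2721 tang -5.91 rad -3.48 fz 0.82 open 0.0173
t 14.60 r 0.0700 theta 1.504 z 0.2720 tang -6.67 rad -3.80 fz 1.03 open 0.0173
```

View pics/w9.png

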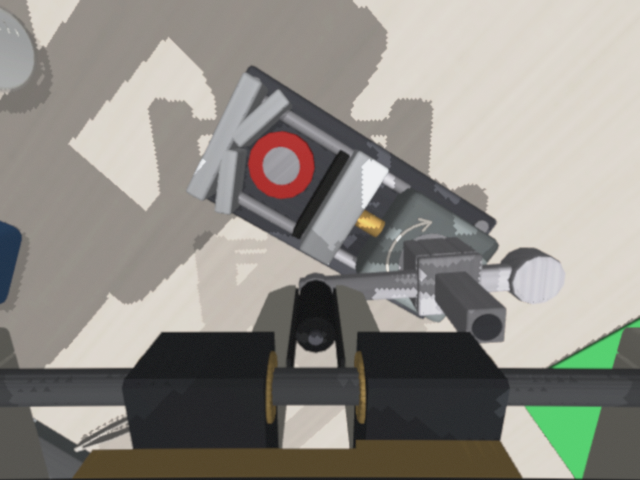

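```bash

python3 -m inch '[{"x":0.3,"y":0,"z":7.0,"twist":0},{"x":0.7,"y":0,"z":7.0,"twist":0}]' >/dev/null; python3 ft.py
python3 -m inch '[{"x":1.2,"y":0,"z":6.9,"twist":0},{"x":1.9,"y":0,"z":6.7,"twist":0}]' >/dev/null; python3 ft.py
python3 -m inch '[{"x":2.7,"y":0,"z":6.4,"twist":0},{"x":3.2,"y":0,"z":6.2,"twist":0}]' >/dev/null; python3 ft.py
python3 -c "
from h import *
cam('wrist','pics/w10.png')"
```

```text
t 14.85 r 0.0698 theta 1.703 z 0.2719 tang -6.74 rad -1.14 fz 4.79 open 0.0174
t 15.05 r 0.0700 theta 1.902 z 0.2719 tang -7.31 rad -3.35 fz 4.34 open 0.0172
t 15.25 r 0.0700 theta 2.101 z 0.2718 tang -7.34 rad -3.37 fz 5.42 open 0.0172
```

View pics/w10.png

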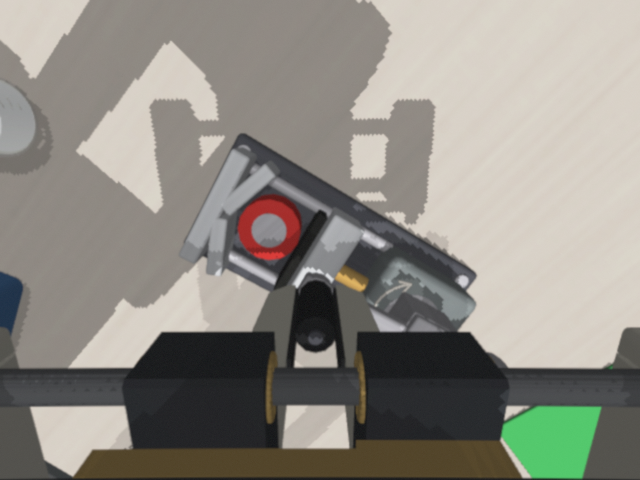

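```bash

python3 -m inch '[{"x":3.8,"y":-0.2,"z":5.8,"twist":0},{"x":4.5,"y":-0.1,"z":5.4,"twist":0}]' >/dev/null; python3 ft.py
python3 -m inch '[{"x":5.0,"y":0,"z":4.9,"twist":0}]' >/dev/null; python3 ft.py
python3 -m inch '[{"x":5.4,"y":0,"z":4.4,"twist":0}]' >/dev/null; python3 ft.py
python3 -c "
from h import *
cam('wrist','pics/w11.png')
crop(cam('top'),230,230,360,310,6,'pics/t11.png')"
```

```text
t 15.50 r 0.0700 theta 2.297 z 0.2719 tang -6.71 rad -1.53 fz 4.07 open 0.0173
t 15.60 r 0.0700 theta 2.397 z 0.2718 tang -7.09 rad -1.91 fz 4.34 open 0.0172
t 15.70 r 0.0700 theta 2.496 z 0.2718 tang -7.19 rad -1.29 fz 4.47 open 0.0171
```

View pics/w11.png

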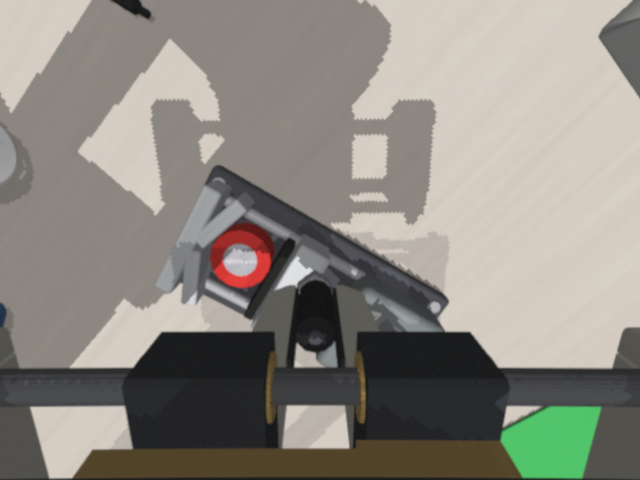

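View pics/t11.png

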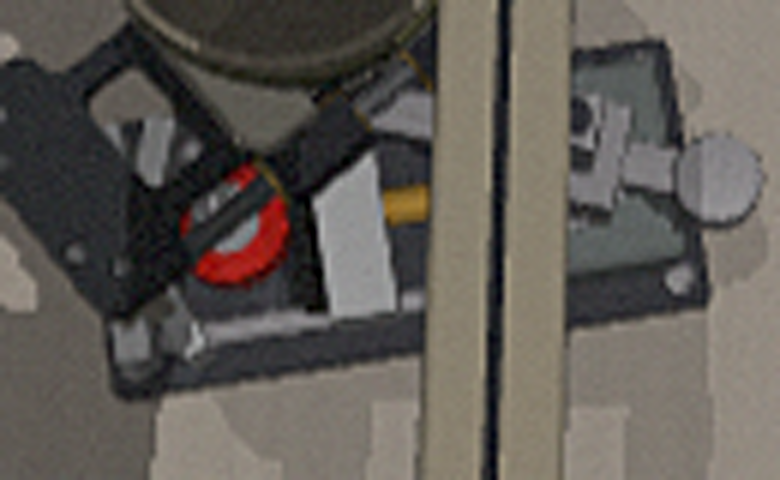

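```bash

python3 -m inch '[{"x":5.8,"y":0,"z":3.9,"twist":0}]' >/dev/null; python3 ft.py
python3 -m inch '[{"x":6.2,"y":0,"z":3.3,"twist":0}]' >/dev/null; python3 ft.py
python3 -c "
from h import *
cam('wrist','pics/w12.png')"
```

```text
t 15.90 r 0.0701 theta 2.591 z 0.2718 tang -7.75 rad -1.89 fz 5.71 open 0.0172
t 16.00 r 0.0701 theta 2.693 z 0.2719 tang -7.32 rad -1.55 fz 4.36 open 0.0174
```

View pics/w12.png

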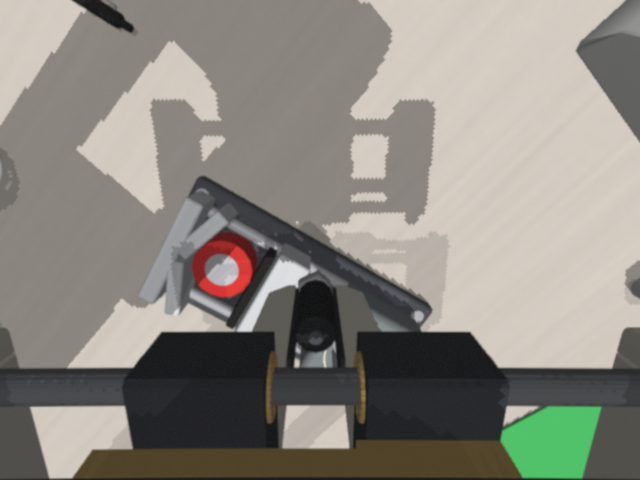

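```bash

python3 -m inch '[{"x":3.2,"y":0,"z":1.4,"twist":0}]' >/dev/null; python3 ft.py
python3 -m inch '[{"x":3.3,"y":0,"z":1.3,"twist":0}]' >/dev/null; python3 ft.py
python3 -m inch '[{"x":3.3,"y":0,"z":1.1,"twist":0}]' >/dev/null; python3 ft.py
python3 -m inch '[{"x":3.4,"y":0,"z":0.9,"twist":0}]' >/dev/null; python3 ft.py
python3 -c "
from h import *
crop(cam('wrist'),130,170,330,330,4,'pics/w13.png')"
```

```text
t 16.15 r 0.0701 theta 2.740 z 0.2717 tang -9.66 rad -0.52 fz 5.01 open 0.0172
t 16.25 r 0.0702 theta 2.789 z 0.2718 tang -9.74 rad -0.92 fz 5.40 open 0.0171
t 16.35 r 0.0702 theta 2.837 z 0.2717 tang -10.21 rad -0.33 fz 6.56 open 0.0174
t 16.45 r 0.0702 theta 2.885 z 0.2717 tang -11.08 rad -2.07 fz 6.02 open 0.0173
```

View pics/w13.png

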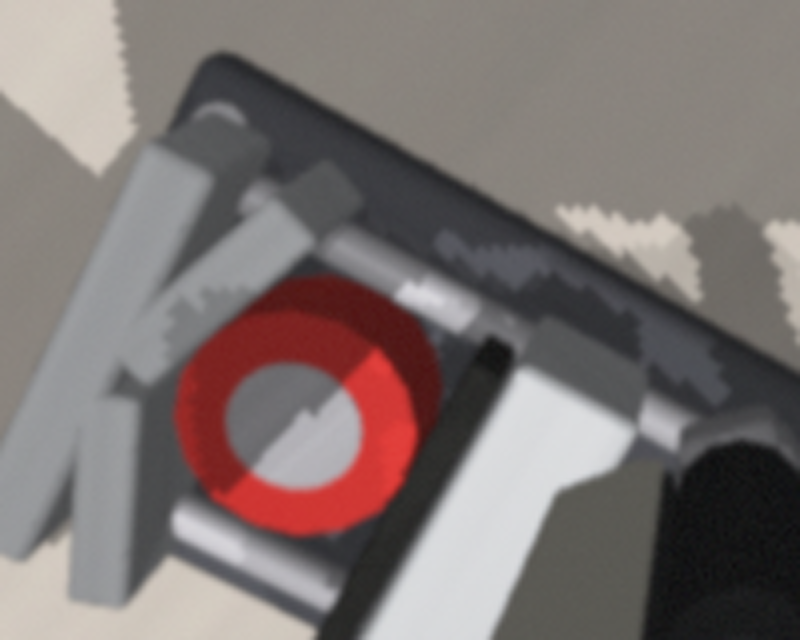

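```bash

for i in 1 2 3; do python3 -m inch '[{"x":0,"y":0,"z":0,"twist":0}]' >/dev/null; python3 ft.py; done
```

```text
t 16.60 r 0.0702 theta 2.887 z 0.2717 tang -8.04 rad -1.48 fz 5.75 open 0.0175
t 16.70 r 0.0702 theta 2.886 z 0.2717 tang -9.22 rad -1.09 fz 5.07 open 0.0176
t 16.80 r 0.0702 theta 2.886 z 0.2718 tang -8.82 rad -0.91 fz 5.02 open 0.0174
```

```bash

python3 -m inch '[{"x":0,"y":-0.3,"z":0,"twist":0},{"x":0,"y":0,"z":0,"twist":0},{"x":0,"y":0,"z":0,"twist":0},{"x":0,"y":0,"z":0,"twist":0},{"x":0,"y":0,"z":0,"twist":0},{"x":0,"y":0,"z":0,"twist":0},{"x":0,"y":0,"z":0,"twist":-0.128},{"x":0,"y":0,"z":0,"twist":-0.128},{"x":0,"y":0,"z":0,"twist":0}]' 0.2
python3 ft.py
python3 -c "
from h import *
c=cam('wrist','pics/w14.png');p,Rm=tool(c['s']);print(p,Rm.round(3),(np.array([.5287-p[0],-.0055-p[1],0])@Rm).round(4))"
```

```text
t: 17.7
tool_pos: [0.5684, 0.0522, 0.2725]
orientation: [-1.524, 0.447, -0.447]
force: [-0.1, -0.6, -0.3]
opening: 0.0558
t 17.70 r 0.0700 theta 2.917 z 0.2725 tang 0.25 rad -0.50 fz -0.27 open 0.0558
[0.56836503 0.05218085 0.27254325] [[ 0.841  0.     0.541]
 [-0.541 -0.     0.841]
 [ 0.    -1.     0.   ]] [-0.0022 -0.     -0.07  ]
```

View pics/w14.png

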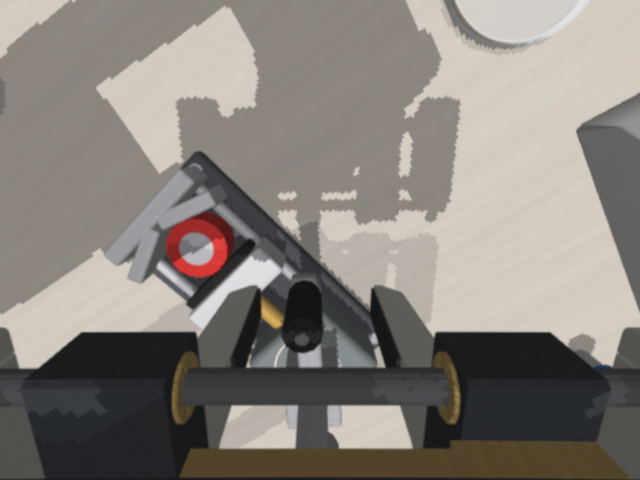

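```bash

python3 -m inch '[{"x":-2.2,"y":0,"z":-10,"twist":0},{"x":0,"y":0,"z":-20,"twist":0},{"x":0,"y":0,"z":-20,"twist":0},{"x":0,"y":0,"z":-14,"twist":0},{"x":0,"y":0,"z":-6,"twist":-0.03},{"x":0,"y":0,"z":0,"twist":0}]'
python3 -c "
from h import *
c=cam('wrist','pics/w15.png');p,Rm=tool(c['s']);print((np.array([.5287-p[0],-.0055-p[1],0])@Rm).round(4))"
```

```text
t: 18.35
tool_pos: [0.528, -0.0063, 0.2726]
orientation: [-1.528, 0.427, -0.427]
force: [0.8, 0.0, -0.3]
opening: 0.0553
[ 0.0002 -0.      0.0011]
```

View pics/w15.png

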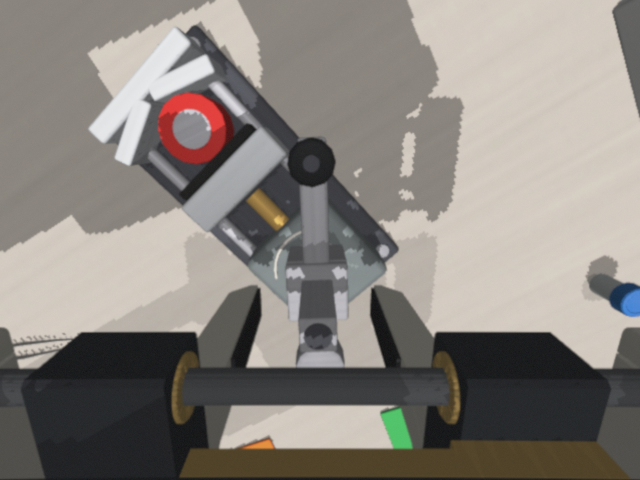

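```bash

python3 - <<'E'
from h import *
c=cam("wrist");p,Rm=tool(c['s'])
W=np.vstack([at_z(c,[(318,337)],.122),at_z(c,[(311.3,160)],.120)]); T=(W-p)@Rm; print(T.round(4)); d=T[1]-T[0]; print(d, np.arctan2(d[0],d[2]))
crop(c,270,130,360,370,2.5,"pics/w15c.png")
E
```

```text
[[ 0.0006  0.1506 -0.0003]
 [-0.0019  0.1526  0.0719]]
[-0.00255951  0.00201225  0.07218875] -0.03544099442612585
```

View pics/w15c.png

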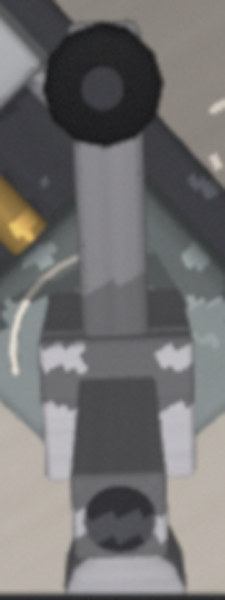

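```bash

python3 -m inch '[{"x":0.4,"y":0,"z":0,"twist":-0.035},{"x":0,"y":0,"z":0,"twist":0},{"x":0,"y":0,"z":0,"twist":0},{"x":0,"y":0,"z":0,"twist":0},{"x":0,"y":0,"z":0,"twist":0},{"x":0,"y":0,"z":0,"twist":0},{"x":0,"y":0,"z":0,"twist":0},{"x":0,"y":0,"z":0,"twist":0},{"x":0,"y":0,"z":0,"twist":0}]' -1 25
python3 -c "
from h import *
s=robot.read_state();print(s['wrist_torque'],s['opening']);c=cam('wrist','pics/w16.png')"
```

```text
t: 19.35
tool_pos: [0.529, -0.0057, 0.2726]
orientation: [-1.534, 0.398, -0.399]
force: [3.7, -0.9, -3.0]
opening: 0.0155
[-0.2284053  -0.76864507 -0.01033103] 0.015548956745265621
```

View pics/w16.png

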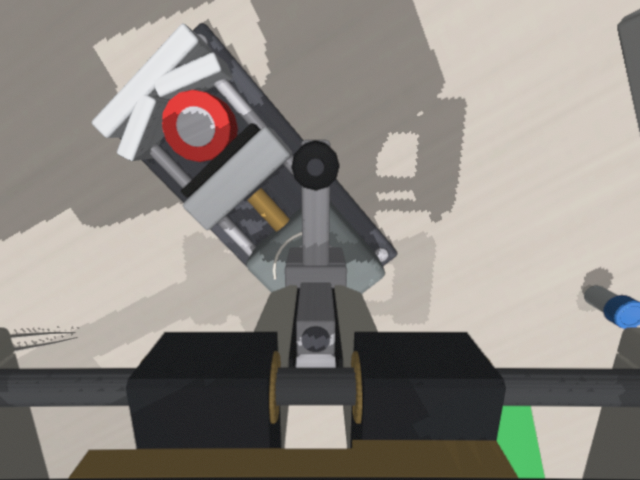

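```bash

python3 -m inch '[{"x":0,"y":-1,"z":0,"twist":0},{"x":0,"y":-2,"z":0,"twist":0},{"x":0,"y":-3,"z":0,"twist":0}]'; python3 -m inch '[{"x":0,"y":-4,"z":0,"twist":0},{"x":0,"y":-5,"z":0,"twist":0},{"x":0,"y":-5,"z":0,"twist":0},{"x":0,"y":-5,"z":0,"twist":0}]';  python3 -m inch '[{"x":0,"y":-10,"z":0,"twist":0},{"x":0,"y":-20,"z":0,"twist":0},{"x":0,"y":-20,"z":0,"twist":0},{"x":0,"y":-10,"z":0,"twist":0},{"x":0,"y":0,"z":0,"twist":0}]'
python3 -c "
from h import *
c=cam('wrist','pics/w17.png');print(tool(c['s']));cam('top','pics/t17.png')"
```

```text
t: 19.7
tool_pos: [0.5287, -0.0057, 0.2762]
orientation: [-1.534, 0.399, -0.398]
force: [12.6, -1.5, -20.7]
opening: 0.0159
t: 20.1
tool_pos: [0.5284, -0.0055, 0.2971]
orientation: [-1.534, 0.4, -0.397]
force: [0.3, -0.5, -1.3]
opening: 0.0161
t: 20.6
tool_pos: [0.5294, -0.0056, 0.3597]
orientation: [-1.533, 0.396, -0.401]
force: [-0.6, -0.3, -2.0]
opening: 0.0158
(array([ 0.52936534, -0.0055663 ,  0.35969173]), array([[ 8.73765935e-01,  3.25457399e-03,  4.86335789e-01],
       [-4.86337584e-01, -2.68170312e-04,  8.73770955e-01],
       [ 2.97417304e-03, -9.99994668e-01,  1.34850357e-03]]))
```

View pics/w17.png

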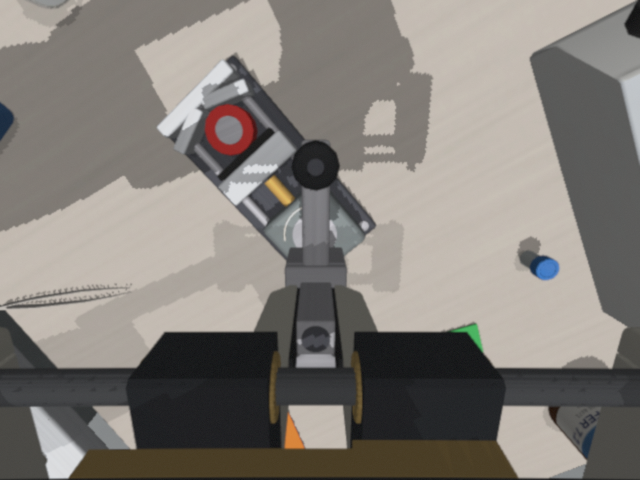

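```bash

python3 -m inch '[{"x":8,"y":0,"z":-11,"twist":0},{"x":17,"y":0,"z":-25,"twist":0},{"x":25,"y":0,"z":-36,"twist":0},{"x":27,"y":0,"z":-40,"twist":0},{"x":25,"y":0,"z":-36,"twist":0},{"x":18,"y":0,"z":-26,"twist":0},{"x":9,"y":0,"z":-13,"twist":0},{"x":3,"y":0,"z":-4,"twist":0},{"x":0,"y":0,"z":0,"twist":0},{"x":0,"y":0,"z":0,"twist":0}]'
python3 -c "
from h import *
c=cam('wrist','pics/w18.png');print(tool(c['s'])[0]);cam('top','pics/t18.png');cam('side','pics/s18.png')"
```

```text
t: 21.7
tool_pos: [0.5513, -0.2355, 0.3572]
orientation: [-1.533, 0.398, -0.397]
force: [-0.2, -0.4, -2.6]
opening: 0.0161
[ 0.55134749 -0.2354841   0.35716496]
```

View pics/s18.png

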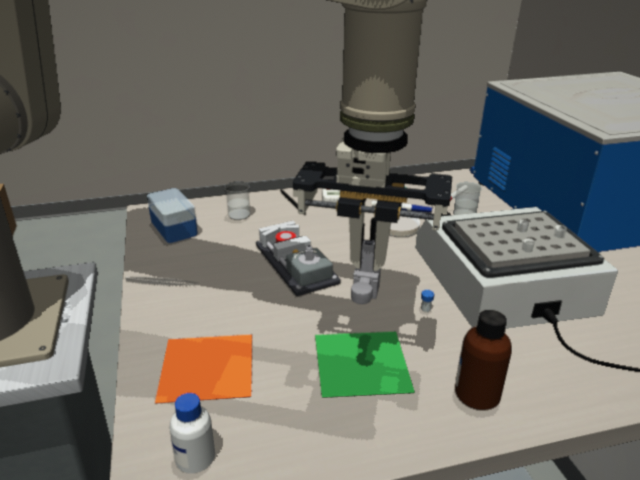

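View pics/t18.png

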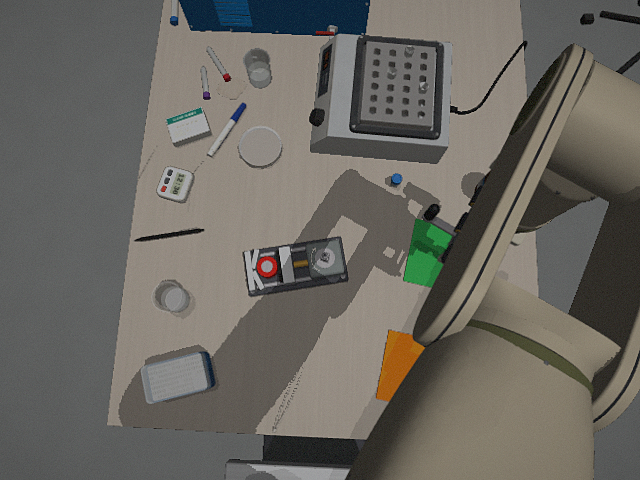

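```bash

python3 -m inch '[{"x":0,"y":10,"z":0,"twist":0},{"x":0,"y":22,"z":0,"twist":0},{"x":0,"y":28,"z":0,"twist":0},{"x":0,"y":26,"z":0,"twist":0},{"x":0,"y":18,"z":0,"twist":0},{"x":0,"y":11,"z":0,"twist":0},{"x":0,"y":6,"z":0,"twist":0},{"x":0,"y":0,"z":0,"twist":0}]'
python3 -m inch '[{"x":0,"y":2,"z":0,"twist":0},{"x":0,"y":2,"z":0,"twist":0},{"x":0,"y":0,"z":0,"twist":0}]'
python3 - <<'E'
import cv2
im=cv2.imread("pics/t18.png")[225:305,235:355]; cv2.imwrite("pics/t18c.png",cv2.resize(im,None,fx=6,fy=6,interpolation=cv2.INTER_CUBIC))
E
```

```text
t: 22.65
tool_pos: [0.5512, -0.2364, 0.2359]
orientation: [-1.534, 0.399, -0.397]
force: [-0.3, -0.2, -2.2]
opening: 0.0157
t: 22.95
tool_pos: [0.5515, -0.2368, 0.2331]
orientation: [-1.534, 0.397, -0.399]
force: [-0.7, 0.8, -3.2]
opening: 0.0156
```

View pics/t18c.png

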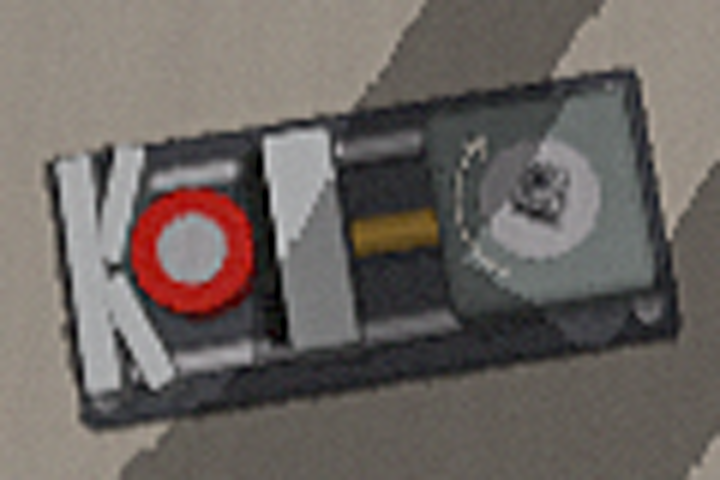

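```bash

python3 -m inch '[{"x":0,"y":1,"z":0,"twist":0},{"x":0,"y":0.7,"z":0,"twist":0},{"x":0,"y":0,"z":0,"twist":0}]'
python3 -m inch '[{"x":0,"y":0.6,"z":0,"twist":0},{"x":0,"y":0,"z":0,"twist":0},{"x":0,"y":0,"z":0,"twist":0}]'
python3 -m inch '[{"x":0,"y":0.5,"z":0,"twist":0},{"x":0,"y":0,"z":0,"twist":0},{"x":0,"y":0,"z":0,"twist":0}]'
```

```text
t: 23.25
tool_pos: [0.5513, -0.2367, 0.2308]
orientation: [-1.534, 0.398, -0.398]
force: [0.4, 0.0, -2.3]
opening: 0.0159
t: 23.55
tool_pos: [0.5514, -0.2367, 0.2306]
orientation: [-1.534, 0.398, -0.398]
force: [-1.0, 1.3, 1.0]
opening: 0.0161
t: 23.85
tool_pos: [0.5514, -0.2367, 0.2306]
orientation: [-1.534, 0.398, -0.398]
force: [-3.4, 2.1, 4.6]
opening: 0.016
```

Touchdown on the mat. Release, rise, check.

```bash

python3 -m inch '[{"x":0,"y":-0.6,"z":0,"twist":0},{"x":0,"y":0,"z":0,"twist":0},{"x":0,"y":0,"z":0,"twist":0},{"x":0,"y":0,"z":0,"twist":0},{"x":0,"y":0,"z":0,"twist":0},{"x":0,"y":0,"z":0,"twist":0}]' 0.3
python3 -m inch '[{"x":0,"y":-5,"z":0,"twist":0},{"x":0,"y":-15,"z":0,"twist":0},{"x":0,"y":-25,"z":0,"twist":0},{"x":0,"y":-30,"z":0,"twist":0},{"x":0,"y":-25,"z":0,"twist":0},{"x":0,"y":-10,"z":0,"twist":0},{"x":0,"y":0,"z":0,"twist":0}]'
python3 -c "
from h import *
c=cam('wrist','pics/w19.png');print(tool(c['s']));cam('side','pics/s19.png')"
```

```text
t: 24.45
tool_pos: [0.5513, -0.2366, 0.2303]
orientation: [-1.534, 0.398, -0.398]
force: [0.1, -0.8, 0.1]
opening: 0.058
t: 25.15
tool_pos: [0.5519, -0.237, 0.3432]
orientation: [-1.535, 0.395, -0.402]
force: [-0.6, -0.0, -0.5]
opening: 0.0603
(array([ 0.55192565, -0.23697784,  0.34322349]), array([[ 8.73730690e-01,  4.09582567e-03,  4.86392749e-01],
       [-4.86387727e-01, -2.21109146e-03,  8.73740288e-01],
       [ 4.65414675e-03, -9.99989168e-01,  6.02608721e-05]]))
```

View pics/w19.png

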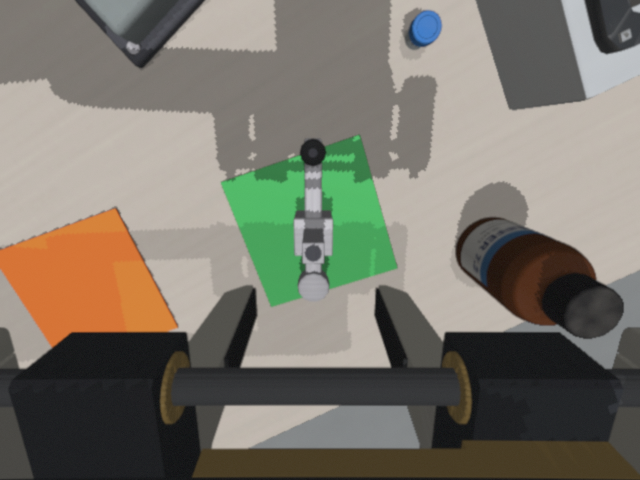

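View pics/s19.png

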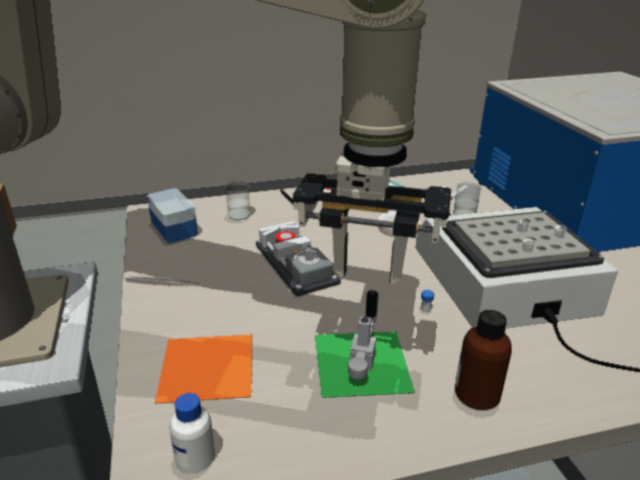

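```bash

python3 -m inch '[{"x":-10,"y":0,"z":7,"twist":0},{"x":-25,"y":0,"z":17,"twist":0},{"x":-33,"y":0,"z":22,"twist":0},{"x":-33,"y":0,"z":22,"twist":0},{"x":-22,"y":0,"z":16,"twist":0},{"x":-10,"y":20,"z":7,"twist":0},{"x":0,"y":40,"z":0,"twist":0},{"x":0,"y":10,"z":0,"twist":0},{"x":0,"y":0,"z":0,"twist":0},{"x":0,"y":0,"z":0,"twist":0}]'
python3 - <<'E'
from h import *
c=cam("wrist","pics/w20.png"); p,Rm=tool(c["s"]); print(p,np.degrees(np.arctan2(Rm[1,0],Rm[0,0])),proj(c,[.5287,-.0055,.065]))
E
```

```text
t: 26.25
tool_pos: [0.4795, -0.0926, 0.2709]
orientation: [-1.534, 0.399, -0.398]
force: [-0.1, -0.1, 0.4]
opening: 0.0604
[ 0.47950174 -0.09258843  0.27087074] -29.121740885128073 [[317.65694418  93.09594793]]
```

View pics/w20.png

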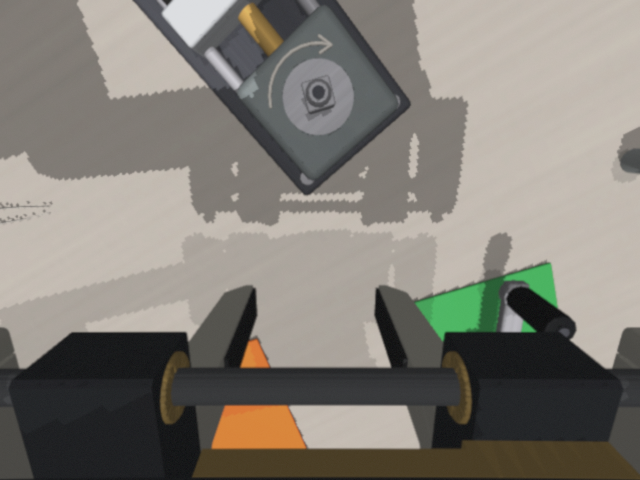

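```bash

python3 - <<'E'
from h import *
c=cam("wrist"); crop(c,288,65,348,120,12,"pics/w20c.png")
E
```

```text
(no output)
```

View pics/w20c.png

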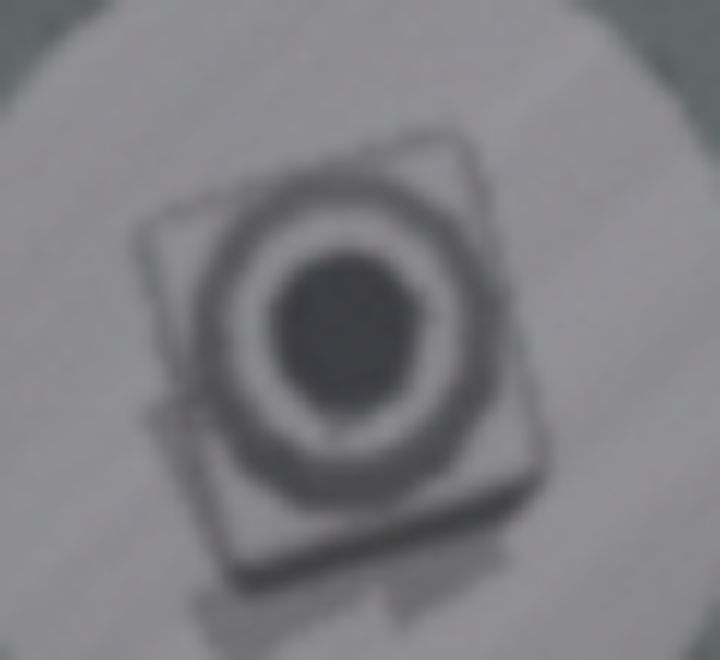

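```bash

python3 - <<'E'
from h import *
c=cam("wrist"); p0,Rm=tool(c["s"])
f=lambda q:(np.array(q)+.5)/12-.5+np.array([288,65])
W=at_z(c,f([(140,222),(458,130),(543,478),(240,582)]),.065)
for i in range(4):
    d=W[(i+1)%4]-W[i]; print(np.degrees(np.arctan2(d[1],d[0])).round(1),np.hypot(*d[:2]).round(4))
E
```

```text
-14.4 0.0132
-103.7 0.0135
168.6 0.0131
77.0 0.0142
```

```bash

python3 -m inch '[{"x":-10,"y":0,"z":13,"twist":0},{"x":-16,"y":0,"z":22,"twist":0},{"x":-16,"y":6,"z":22,"twist":0},{"x":-10,"y":10,"z":14,"twist":0},{"x":0,"y":0,"z":0,"twist":0},{"x":0,"y":0,"z":0,"twist":0},{"x":0,"y":0,"z":0,"twist":0}]' -1
python3 - <<'E'
from h import *
c=cam("wrist","pics/w21.png"); p,Rm=tool(c["s"]); print(p,proj(c,[.514,.078,.04]))
E
```

```text
t: 27.1
tool_pos: [0.4691, -0.0059, 0.2554]
orientation: [-1.534, 0.397, -0.4]
force: [-0.2, 0.0, 0.8]
opening: 0.0092
[ 0.46907579 -0.00588358  0.25538372] [[312.41146184 105.68776547]]
```

View pics/w21.png

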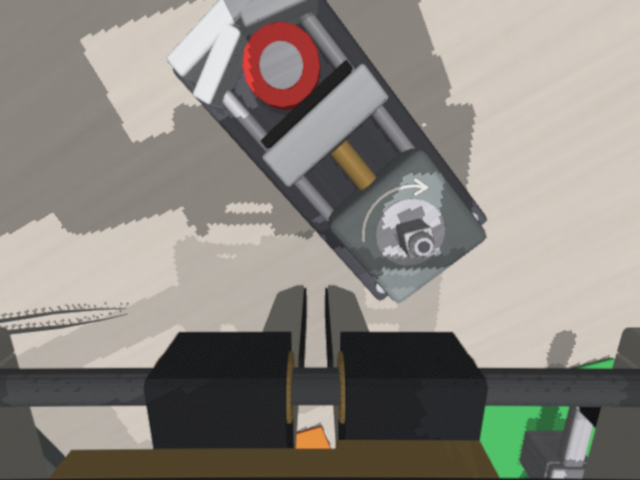

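```bash

python3 - <<'E'
from h import *
c=cam("wrist"); crop(c,235,15,395,165,5,"pics/w21c.png"); p0,Rm=tool(c["s"])
g=cv2.cvtColor(c["color"],cv2.COLOR_RGB2GRAY)
np.save("g21.npy",g)
# sample along clamp-y lines in world at z=.040
uy=np.array([-.170,.985]);ux=np.array([.985,.170]);S=np.array([.5287,-.0055])
for zz in (.041,):
  for a in (-.020,-.015,-.01,.01,.015,.02):
    s=np.arange(.055,.100,.0005); W=np.c_[S+a*ux+s[:,None]*uy,np.full(len(s),zz)]
    uv=proj(c,W).astype(np.float32); v=cv2.remap(g,uv[:,0].reshape(1,-1),uv[:,1].reshape(1,-1),cv2.INTER_LINEAR)[0]
    print(a,v[::2].tolist())
E
```

```text
-0.02 [65, 65, 65, 63, 64, 58, 70, 127, 155, 163, 165, 166, 167, 167, 168, 168, 169, 170, 171, 171, 170, 171, 171, 173, 175, 175, 174, 156, 99, 31, 33, 34, 33, 31, 33, 55, 62, 62, 63, 62, 62, 62, 61, 61, 62, 58]
-0.015 [63, 60, 62, 62, 62, 60, 65, 121, 154, 163, 164, 167, 168, 168, 168, 169, 169, 170, 169, 171, 170, 170, 171, 174, 175, 174, 174, 162, 117, 40, 32, 32, 34, 32, 34, 54, 56, 53, 52, 52, 48, 45, 63, 79, 81, 82]
-0.01 [61, 61, 62, 63, 62, 63, 67, 112, 150, 163, 164, 166, 166, 168, 169, 169, 170, 170, 170, 171, 171, 171, 172, 173, 174, 175, 175, 166, 130, 45, 30, 33, 33, 35, 34, 39, 42, 43, 67, 83, 82, 82, 83, 82, 83, 83]
0.01 [61, 61, 62, 62, 60, 61, 61, 68, 121, 153, 162, 165, 168, 170, 170, 170, 170, 172, 171, 172, 172, 171, 172, 173, 174, 175, 176, 177, 160, 110, 30, 34, 34, 33, 34, 36, 56, 62, 56, 72, 82, 83, 84, 85, 84, 84]
0.015 [63, 62, 63, 62, 63, 62, 63, 65, 117, 152, 162, 165, 169, 170, 169, 170, 171, 172, 172, 173, 173, 171, 172, 173, 174, 175, 177, 178, 168, 129, 42, 32, 34, 34, 35, 34, 50, 63, 64, 63, 64, 63, 61, 66, 73, 80]
0.02 [55, 54, 54, 55, 56, 56, 56, 59, 104, 141, 162, 165, 168, 171, 171, 172, 171, 173, 174, 173, 172, 172, 173, 173, 176, 176, 176, 178, 170, 138, 52, 30, 34, 31, 33, 33, 62, 89, 91, 91, 92, 93, 95, 96, 96, 98]
```

View pics/w21c.png

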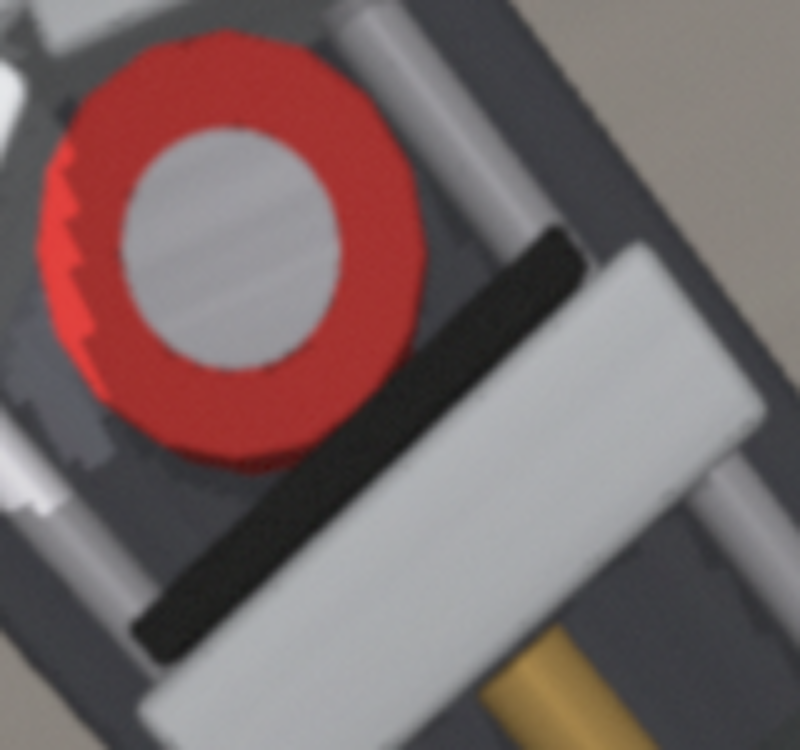

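```bash

python3 - <<'E'
from h import *
c0=cam("wrist")
uy=np.array([-.170,.985]);ux=np.array([.985,.170]);S=np.array([.5287,-.0055])
def run(name,pos,Rm,s0):
    g=cv2.imread(f"pics/{name}.png",0); c=dict(c0);T=np.eye(4);T[:3,:3]=Rm;T[:3,3]=pos;c["M"]=T@c0["tool_from_camera"]
    for a in (-.015,-.01,-.005,0,.005,.01,.015):
        s=np.arange(s0,s0+.05,.0001)
        W=np.c_[S+a*ux+s[:,None]*uy,np.full(len(s),.041)]
        uv=proj(c,W).astype(np.float32); v=cv2.remap(g,uv[:,0].reshape(1,-1),uv[:,1].reshape(1,-1),cv2.INTER_LINEAR)[0].astype(int)
        b=np.nonzero(v<44)[0]
        # largest contiguous dark run
        r=max(np.split(b,np.nonzero(np.diff(b)>3)[0]+1),key=len) if len(b) else [0,0]
        print(name,a,"dark %.4f-%.4f w %.1f mm"%(s[r[0]],s[r[-1]],(s[r[-1]]-s[r[0]])*1e3))
def H(deg):
    h=np.radians(deg);return np.array([[np.cos(h),0,-np.sin(h)],[np.sin(h),0,np.cos(h)],[0,-1,0]])
s=c0["s"];p,Rm=tool(s); run("w21",p,Rm,.06)
run("w7",np.array([.47626,-.05265,.27238]),H(-47.44),.04)
def hp(th,r=.07): a=np.radians(-137.4)-th; return np.array([S[0]+r*np.cos(a),S[1]+r*np.sin(a),.272])
run("w9",hp(1.504),H(-47.44),.05)
run("w10",hp(2.101),H(-47.44),.06)
run("w12",hp(2.693),H(-47.44),.06)
run("w17",np.array([.52937,-.00557,.3597]),H(-29.1),.06)
E
```

```text
w21 -0.015 dark 0.0839-0.0896 w 5.7 mm
w21 -0.01 dark 0.0840-0.0920 w 8.0 mm
w21 -0.005 dark 0.0843-0.0901 w 5.8 mm
w21 0 dark 0.0844-0.0899 w 5.5 mm
w21 0.005 dark 0.0846-0.0906 w 6.0 mm
w21 0.01 dark 0.0848-0.0905 w 5.7 mm
w21 0.015 dark 0.0849-0.0905 w 5.6 mm
w7 -0.015 dark 0.0641-0.0698 w 5.7 mm
w7 -0.01 dark 0.0642-0.0702 w 6.0 mm
w7 -0.005 dark 0.0644-0.0705 w 6.1 mm
w7 0 dark 0.0646-0.0712 w 6.6 mm
w7 0.005 dark 0.0648-0.0712 w 6.4 mm
w7 0.01 dark 0.0650-0.0714 w 6.4 mm
w7 0.015 dark 0.0652-0.0718 w 6.6 mm
w9 -0.015 dark 0.0766-0.0830 w 6.4 mm
w9 -0.01 dark 0.0767-0.0833 w 6.6 mm
w9 -0.005 dark 0.0769-0.0834 w 6.5 mm
w9 0 dark 0.0771-0.0835 w 6.4 mm
w9 0.005 dark 0.0772-0.0839 w 6.7 mm
w9 0.01 dark 0.0775-0.0839 w 6.4 mm
w9 0.015 dark 0.0776-0.0842 w 6.6 mm
w10 -0.015 dark 0.0600-0.0695 w 9.5 mm
w10 -0.01 dark 0.0600-0.0650 w 5.0 mm
w10 -0.005 dark 0.0818-0.0888 w 7.0 mm
w10 0 dark 0.0815-0.0888 w 7.3 mm
w10 0.005 dark 0.0816-0.0889 w 7.3 mm
w10 0.01 dark 0.0818-0.0894 w 7.6 mm
w10 0.015 dark 0.0820-0.0896 w 7.6 mm
w12 -0.015 dark 0.0850-0.0906 w 5.6 mm
w12 -0.01 dark 0.0851-0.0910 w 5.9 mm
w12 -0.005 dark 0.0854-0.0911 w 5.7 mm
w12 0 dark 0.0854-0.0905 w 5.1 mm
w12 0.005 dark 0.0855-0.0898 w 4.3 mm
w12 0.01 dark 0.0857-0.0912 w 5.5 mm
w12 0.015 dark 0.0859-0.0931 w 7.2 mm
w17 -0.015 dark 0.0846-0.0899 w 5.3 mm
w17 -0.01 dark 0.0847-0.0908 w 6.1 mm
w17 -0.005 dark 0.0850-0.0904 w 5.4 mm
w17 0 dark 0.0852-0.0900 w 4.8 mm
w17 0.005 dark 0.0852-0.0907 w 5.5 mm
w17 0.01 dark 0.0855-0.0926 w 7.1 mm
w17 0.015 dark 0.0857-0.0912 w 5.5 mm
```

```bash

python3 -m inch '[{"x":0,"y":-17,"z":0,"twist":0},{"x":-10,"y":0,"z":26,"twist":0},{"x":-10.4,"y":0,"z":26.5,"twist":0},{"x":0,"y":0,"z":0,"twist":0.107},{"x":0,"y":0,"z":0,"twist":0.107},{"x":0,"y":0,"z":0,"twist":0.106},{"x":0,"y":0,"z":0,"twist":0},{"x":0,"y":0,"z":0,"twist":0}]' -1
cat > strip.py <<'E'
from h import *
uy=np.array([-.170,.985]);ux=np.array([.985,.170]);S=np.array([.5287,-.0055])
c0=cam("wrist","pics/w22.png");p,Rm=tool(c0["s"]);print(p,np.degrees(np.arctan2(Rm[1,0],Rm[0,0])))
def H(deg):
    h=np.radians(deg);return np.array([[np.cos(h),0,-np.sin(h)],[np.sin(h),0,np.cos(h)],[0,-1,0]])
def hp(th,r=.07): a=np.radians(-137.4)-th; return np.array([S[0]+r*np.cos(a),S[1]+r*np.sin(a),.272])
def run(name,pos,Rm,s0):
    g=cv2.imread(f"pics/{name}.png",0); c=dict(c0);T=np.eye(4);T[:3,:3]=Rm;T[:3,3]=pos;c["M"]=T@c0["tool_from_camera"]
    for a in np.arange(-.021,.0211,.003):
        s=np.arange(s0,s0+.045,.0001)
        W=np.c_[S+a*ux+s[:,None]*uy,np.full(len(s),.041)]
        uv=proj(c,W).astype(np.float32); v=cv2.remap(g,uv[:,0].reshape(1,-1),uv[:,1].reshape(1,-1),cv2.INTER_CUBIC)[0].astype(float)
        d=np.gradient(cv2.GaussianBlur(v.reshape(1,-1),(0,0),4)[0]); i=np.argmin(d[150:])+150; seg=d[i+30:i+110]; j=i+30+np.argmax(seg); k=np.argmax(d[:i])
        print(name,"%.3f back %.2f jawface %.2f padface %.2f  w %.2f"%(a,s[k]*1e3,s[i]*1e3,s[j]*1e3,(s[j]-s[i])*1e3))
run("w22",p,Rm,.052)
run("w9",hp(1.504),H(-47.44),.044)
E
python3 strip.py
```

```text
t: 28.05
tool_pos: [0.4763, 0.0503, 0.2715]
orientation: [-1.473, 0.645, -0.645]
force: [-0.2, -0.2, 0.6]
opening: 0.0002
[0.47630273 0.05030788 0.27147615] -47.295711497750325
w22 -0.021 back 61.80 jawface 83.30 padface 91.40  w 8.10
w22 -0.018 back 61.70 jawface 83.20 padface 91.50  w 8.30
w22 -0.015 back 61.90 jawface 83.10 padface 91.70  w 8.60
w22 -0.012 back 62.00 jawface 84.20 padface 91.60  w 7.40
w22 -0.009 back 61.80 jawface 83.60 padface 91.90  w 8.30
w22 -0.006 back 62.30 jawface 83.70 padface 92.10  w 8.40
w22 -0.003 back 52.90 jawface 83.70 padface 91.40  w 7.70
w22 -0.000 back 62.70 jawface 83.90 padface 91.20  w 7.30
w22 0.003 back 62.80 jawface 84.20 padface 91.20  w 7.00
w22 0.006 back 62.40 jawface 84.10 padface 92.20  w 8.10
w22 0.009 back 62.50 jawface 84.00 padface 92.60  w 8.60
w22 0.012 back 62.50 jawface 84.30 padface 92.60  w 8.30
w22 0.015 back 62.70 jawface 84.40 padface 92.70  w 8.30
w22 0.018 back 62.80 jawface 84.50 padface 92.80  w 8.30
w22 0.021 back 63.00 jawface 84.60 padface 92.90  w 8.30
w9 -0.021 back 51.30 jawface 72.60 padface 82.70  w 10.10
w9 -0.018 back 52.10 jawface 72.70 padface 82.80  w 10.10
w9 -0.015 back 51.70 jawface 72.90 padface 82.80  w 9.90
w9 -0.012 back 51.70 jawface 73.00 padface 83.00  w 10.00
w9 -0.009 back 51.80 jawface 73.10 padface 83.10  w 10.00
w9 -0.006 back 51.90 jawface 73.20 padface 83.30  w 10.10
w9 -0.003 back 52.50 jawface 73.40 padface 83.30  w 9.90
w9 -0.000 back 53.20 jawface 73.50 padface 83.40  w 9.90
w9 0.003 back 52.80 jawface 73.60 padface 83.50  w 9.90
w9 0.006 back 52.40 jawface 73.70 padface 83.80  w 10.10
w9 0.009 back 52.30 jawface 73.80 padface 83.70  w 9.90
w9 0.012 back 52.40 jawface 73.90 padface 83.90  w 10.00
w9 0.015 back 52.50 jawface 74.10 padface 84.00  w 9.90
w9 0.018 back 52.60 jawface 74.20 padface 84.00  w 9.80
w9 0.021 back 52.80 jawface 74.20 padface 84.30  w 10.10
```

View pics/w22.png

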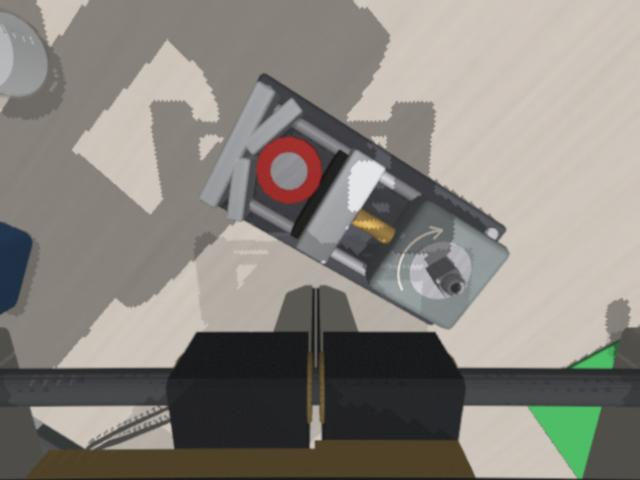

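```bash

python3 -m inch '[{"x":2.4,"y":-0.5,"z":-1.6,"twist":0},{"x":0,"y":0,"z":0,"twist":0},{"x":0,"y":0,"z":0,"twist":0}]' -1
python3 strip.py | grep w22 | awk '{print $2,$6,$8,$10}'
```

```text
t: 28.4
tool_pos: [0.4767, 0.0476, 0.2719]
orientation: [-1.472, 0.647, -0.647]
force: [0.6, 0.3, -0.2]
opening: 0.0002
-0.021 83.30 91.20 7.90
-0.018 83.50 91.20 7.70
-0.015 83.30 91.30 8.00
-0.012 83.30 91.50 8.20
-0.009 83.50 91.60 8.10
-0.006 83.60 91.80 8.20
-0.003 83.90 91.50 7.60
-0.000 84.40 91.20 6.80
0.003 84.00 91.10 7.10
0.006 84.10 91.90 7.80
0.009 84.10 92.50 8.40
0.012 84.40 92.30 7.90
0.015 84.30 92.40 8.10
0.018 84.50 92.60 8.10
0.021 84.80 92.70 7.90
```

```bash

python3 -m inch '[{"x":0,"y":-20,"z":0,"twist":0},{"x":0,"y":-30,"z":0,"twist":0},{"x":0,"y":-20,"z":0,"twist":0},{"x":0,"y":0,"z":0,"twist":0},{"x":0,"y":0,"z":0,"twist":0}]'
python3 - <<'E'
from h import *
cam("side","pics/s23.png")
E
```

```text
t: 28.95
tool_pos: [0.4767, 0.0478, 0.3418]
orientation: [-1.472, 0.646, -0.647]
force: [-0.5, 0.4, -1.0]
opening: 0.0006
```

View pics/s23.png

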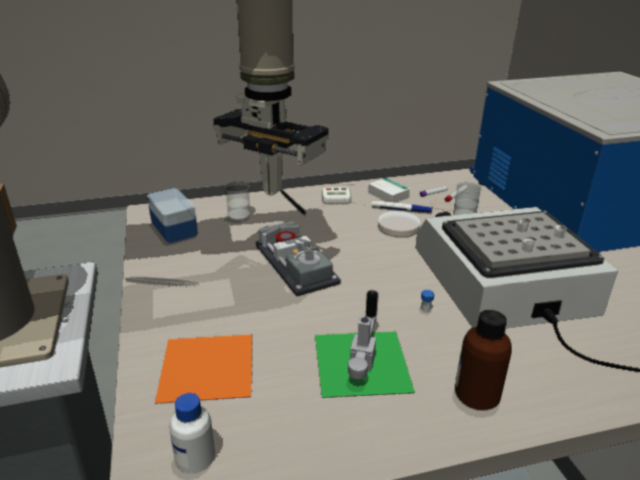

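The side view shows the crank upright on the green mat (about 365,345), the mount in the clamp, and the vial, dish and beaker where they started.

```bash
python3 -c "
from plant import robot
print(robot.close_job())"
```

```text
the job is handed in; nothing more can be done
None
```

The job is done and handed in at about 29 s. The crank went fully down onto the shaft with about 7 N of seating force. I turned it clockwise by its black handle to about 2.89 rad of handle travel, then lifted it off and stood it back on the green mat.

**Grip on the mount:** I stopped when the handle force rose from about 7 N to about 11 N, roughly 34–40 N on the mount. The wrist camera shows the pad compressed by about 1.4 mm, or about 35 N. Both sit inside 20–45 N, but each is only good to about 5–10 N.

**Final view:** the crank is upright near the mat's centre, the mount sits between the V jaw and the pad, and the vial, dish and beaker are where they were. The gripper is clear of everything.

**Checks that disagreed or looked off:**
- **Shaft angle:** by camera it turned only about 2.54 rad against 2.89 rad of handle travel. Socket play explains about 0.2 rad of that. A small spring-back after release can't be ruled out.
- **Lift-off:** pulling the crank off the shaft briefly took about 20 N, because it stuck for a moment.

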